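# Fit the straight rasp into the bench spindle's collet and tighten it

### The arm

A 7-joint arm with a two-finger parallel gripper is mounted at the origin on the work surface. World frame = base frame: x ahead of the robot, y to its left, z up, the work surface at z = 0. Lengths are in m, angles in degrees, forces in N, time in s.
With the tool pointing down it reaches from about 0.425 to 0.875 m from the base axis. Payload 8.4 kg.
Tool frame: the origin (TCP) lies midway between the tips of the shut fingers; the grasp point (between the pads) lies 19 mm behind it; y points along the fingers, x is the direction in which the jaws open and shut, and the axes are right-handed (so a half turn about y gives the same grasp; the last joint's range is limited). The gripper opens to 85 mm and grips with 20 to 120 N. Pads are 22 mm wide; open, the fingers measure 114 mm over their backs; the gripper's body (76 mm by 85 mm) begins 54 mm behind the grasp point. The pads swing forward as they close: fully open they stand 13 mm farther back than shut.
Start: joints at [59.175, 19.091, 2.286, 83.961, -0.768, 76.965, -3.352], TCP at [0.276, -0.588, 0.2] pointing down, gripper open.
Joint ranges: [-147.57, 147.57], [-21.85, 119.76], [-74.77, 79.35], [14.55, 137.4], [-85.83, 265.84], [4.83, 119.75], [-152.11, 152.11]. Speed limits (degrees/s): [127.2, 127.2, 159.86, 159.86, 180, 180, 180].

### API

Orientations are given as [roll, pitch, yaw] about the fixed x, y, z axes, in that order (R = Rz(yaw) Ry(pitch) Rx(roll)).
In Python, from workcell import state, vision, r gives the robot as it stands. The module is installed in compiled form; this text tells all that it offers.
- The arm moves only by the tool drive_tool, never from a script. Its argument "deltas" is a list of rows, each a list of 2 entries, a list of its own where there are three numbers: the shift along the world's x, y, z in cm, then the turn, a rotation vector about the world's x, y, z in degrees. A call has 1 to 12 rows; each row shifts and turns the commanded pose from where the row before left it; what a row does not reach is not made up. A row lasts 1/10 s, in which the tool goes at most 50 mm and 8.59 degrees, less where a joint would pass 70% of its speed; a pose out of reach is approached as far as the arm can. A call with a gripper value outside its range is refused whole. "jaw" is the closure, from 0 (fully open) to 1 (shut), set as the call begins (left out, the last holds). The fingers move at their own pace and stop on an object; "grip_force" is the grip in N (left out, the last holds). Time passes only in rows, so rows that do not move let the fingers close. It gives the time, the measured TCP pose, the force and the opening at its end, in the units of the state.
- state(): the state, without advancing time (a new reading comes with each control period).
- vision.camera(name): name is "scene" or "top"; returns the picture (400x640x3 uint8, red, green, blue); there is no depth.
- vision.camera_params(name): a dict with "intrinsics" (3x3 intrinsics, pixels), "distortion" ([k1, k2, p1, p2, k3] as OpenCV has them; the pictures are not rectified), "R" (3x3) and "t" (3): a world point X has camera coordinates R X + t. Camera axes: x right, y down, z forward; pixel columns grow to the right and rows downward; lengths in m; the calibration is good to about 2 mm. A picture is of the moment at which its call begins. camera_params takes no time and is no camera call.
- r.close_job(): hands the job in, once; it reports no verdict.
The state is a dict: "time": time; "qpos": joint angles; "dq": joint speeds; "joint_torque": joint torques, N m; "eef_pos": TCP position; "tcp_rot": TCP orientation; "ft_force": force on the tool from outside, world axes, zero at the start; "moment": the same for the moment, N m; "gripper_width": finger opening in m.
Only numpy, scipy, OpenCV 4.12 (cv2) and the standard library are available. Lean on these libraries where they do the work, as an engineer would, in place of code of your own. Each camera call takes 0.05 s, during which the arm holds its last target. There are 200 camera calls.

### The job

Take the bit with the straight cylindrical head out of the wooden block and push its shank down into the collet of the bench spindle until it bottoms in the bore, without ramming it. Then swing the collet nut's crank clockwise (seen from above) until you feel it grip the shank firmly, without over-tightening, and let go. Leave the other bits, the glass dome and the spool where they are.

Things in the scene. Friction and masses are not known exactly. Their poses are not given: they have to be found in the camera images.
- rasp_head (a point): centre of the head of the bit to be fitted: a one-piece steel bit, upright, standing shank-down in one of the three holes of the wooden block (any of them). Head: straight upright cylinder 20 mm in diameter, 28 mm tall, to be gripped (this point is half-way up it). Shank below: 10 mm diameter, 60 mm long, its last 4 mm tapered to 6 mm. z points up, from shank to head. 50 to 100 g.
- rasp_tip (a point): lower end of that bit's shank, on its axis, 74 mm below the head's centre. While it stands in the block it is 32 mm below the block's top.
- rasp: the same bit as a body; origin at the lower end of the shank, z up along its axis, 88 mm long in all.
- spindle: bench spindle fixed to the table, turned any way: white base 130 x 130 mm, 50 mm high, with an upright steel collet on top; origin at the centre of its underside, z up along the collet's bore.
- mouth (a point): centre of the collet's mouth, on the bore's axis, level with the nut's top, 108 mm above the table. The mouth is lined by two fixed jaws on one side and, on the other, by the nut's eccentric ring, 1 to 5 mm clear of a centred shank. Once the shank is home, the bit's head clears the nut by 10 to 18 mm.
- bore (a point): top of the guide bore on the axis, 20 mm below the mouth; 12.4 mm across. Sprung keepers 7 to 17 mm below rub on the shank, so it does not fall in: pushing it on takes 3 to 10 N. An unseen rigid stop, set differently each time, lies 22 to 30 mm below this point; the shank is home when it rests on it. 10 to 18 N of push is plenty; over 40 N on the stop is ramming.
- pivot (a point): the upright axis about which the nut and its crank turn, level with the nut's top; it lies 7 mm beside the bore's axis, as the nut clamps eccentrically: turning it swings its ring sideways and squeezes the shank against the fixed jaws.
- peg (a point): middle of the round upright black crank peg of the collet nut: 12 mm diameter, 45 mm tall (105 to 150 mm above the table), 70 mm from the nut's axis (pivot), at the end of a flat steel arm 12 mm wide whose top is 105 mm above the table. Moves in a level circle about that axis, clockwise from above to tighten.
- nut: collet nut, 54 mm across, carrying the crank. Turning it empty takes 4 to 7 N at the peg; after 0.45 to 1.1 rad it meets the shank (its ring is set differently each time, not seen from the crank's direction), then the force climbs steeply: 9 to 11 N at the peg is a firm grip (30 N on the shank; 15 N is the least), over 12 N at the peg is too tight (55 N on the shank). Stays where left.
- ball_head (a point): bystander: centre of the head of the bit with a round ball head (22 mm), otherwise like the first, in another hole of the block; stays.
- cone_head (a point): bystander: about half-way up the 26 mm pointed cone head (22 mm at its base) of the third bit, in another hole of the block; stays.
- block: wooden bit block, fixed, 46 x 170 x 38 mm; origin at the centre of its underside, y along its length. Three square holes 12.5 mm wide, 32 mm deep, on its centre line 55 mm apart.
- dome_mid (a point): bystander: middle of a small glass display dome with a flower, on a dark wooden foot, 84 mm across, 93 mm tall; stays.
- spool_mid (a point): bystander: middle of an empty wooden ribbon spool, 60 mm across, 38 mm tall; stays.
Mind the look-alikes: they are no part of the job. Leave any purple or yellow look-alike of the spindle alone.

How it is judged (in metres and radians):
On the way:
1. the straight-headed bit is fully home on the stop in the bore, not yet squeezed by the nut (distance between rasp_tip and stop_c0 below 0.0048 m and horizontal distance between rasp_head and mouth below 0.005 m and angle between rasp_tip's own z axis and vertical below 0.12 rad and contact force between rasp and nut below 5 N), for 0.2 s.
At the end, for the whole second after the job is handed in: the straight-headed bit stands upright (within 0.12 rad) and centred (within 5 mm) in the collet, its shank end within about 1.8 mm of the stop, squeezed by the nut with at least 15 N, and at rest (distance between rasp_tip and stop_c0 below 0.0048 m and horizontal distance between rasp_head and mouth below 0.005 m and angle between rasp_tip's own z axis and vertical below 0.12 rad and contact force between rasp and nut above 15 N and linear speed of rasp below 0.01 m/s); the robot touches nothing.
It fails at once if the shank is rammed onto the stop with more than 40 N (contact force between rasp and stop_c0 above 40 N).
It fails at once if the nut is over-tightened: it squeezes the shank with more than 55 N (contact force between rasp and nut above 55 N).
It fails at once if another bit, the dome or the spool is moved more than 20 mm (distance of any of ball_head, cone_head, dome_mid, spool_mid from where it was at the start of the episode above 0.02 m).
It also fails if it takes over 67 s, if anything falls off the work surface, if the arm or the gripper's body presses on something with over 40 N, if the wrist force passes 120 N, or if a joint passes its speed limit or range.

## Working session

There is one attempt and no reset: what is moved stays moved. The work goes in short steps, Python scripts to look and compute and a tool call to move; the robot and the scene stay as the last step left them, time stands still between calls to the robot, and variables do not carry over. Pictures are saved under pics/ and viewed, about 8 in all and at most 12, crops included, and the job is handed in when it is done.

Besides the shell and the picture viewer there is one more tool, called after "Emit:" as name([rows], argument=value, ...), one row to a line, values as JSON. drive_tool: Moves the arm, as the interface text tells. Its arguments: {"type":"object","properties":{"deltas":{"type":"array"},"jaw":{"type":"number"},"grip_force":{"type":"number"}},"required":["deltas"]}

```bash
mkdir -p pics; python3 - <<'E'
from workcell import state, vision, r
import cv2,json
for n in("scene","top"):
    im=vision.camera(n); cv2.imwrite(f"pics/{n}0.png",im[:,:,::-1])
    p=vision.camera_params(n); print(n,{k:(v.tolist() if hasattr(v,'tolist') else v) for k,v in p.items()})
print(state())
E
```

```text
scene {'intrinsics': [[385.108891063571, 0.0, 317.1482562208974], [0.0, 385.108891063571, 196.95228969736849], [0.0, 0.0, 1.0]], 'distortion': [-0.03805620830571685, 0.0, 0.0, 0.0, 0.0], 'R': [[-0.14878471052501602, 0.9888661505512818, -0.0026165259174400295], [0.741413110608148, 0.10980129355416365, -0.6620047396750135], [-0.6543467806387812, -0.10043611017817147, -0.7494950823320595]], 't': [0.09244497335828396, -0.3091489710276854, 1.2880986408030235]}
top {'intrinsics': [[472.4576533856811, 0.0, 316.501764308951], [0.0, 472.4576533856811, 203.2712701864942], [0.0, 0.0, 1.0]], 'distortion': [-0.09238317860340892, 0.0, 0.0, 0.0, 0.0], 'R': [[-0.017867093594692157, -0.999790541044811, -0.009982034051364002], [-0.984505105664309, 0.019334031425781616, -0.17428681002799631], [0.17444329705490694, 0.006713364741392318, -0.9846443352025454]], 't': [-0.02276298654595521, 0.48964485066667174, 1.296247996022296]}
{'time': 0.1, 'qpos': array([59.17484201, 19.1263936 ,  2.28587983, 84.00391089, -0.76930599,
       76.96396276, -3.35363433]), 'dq': array([-0.07075006, -0.01733127,  0.00724656, -0.22467673, -0.02511832,
       -0.06647533, -0.07613275]), 'joint_torque': array([ 4.00659599e-03, -6.60007668e+01,  1.37032013e+00, -4.06470287e+01,
        1.71094062e-02,  8.85896181e-03,  3.83790450e-06]), 'eef_pos': array([ 0.2759457 , -0.58804508,  0.19914316]), 'tcp_rot': array([-9.00041827e+01,  7.89024083e-02, -6.48628677e+01]), 'ft_force': array([-0.00589567, -0.25767441, -0.65267732]), 'moment': array([-0.01529468, -0.02214546, -0.00379307]), 'gripper_width': 0.08466053312819115}
```

View pics/scene0.png

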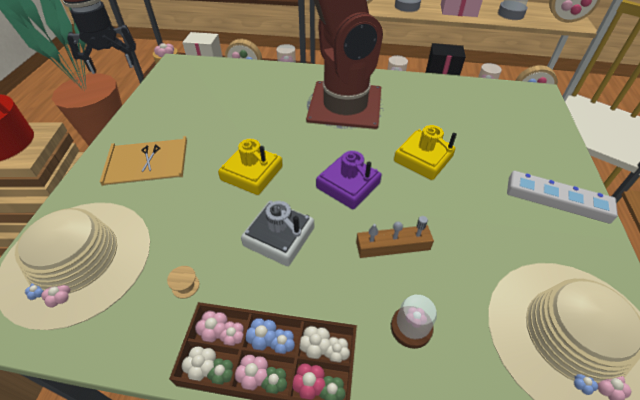

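View pics/top0.png

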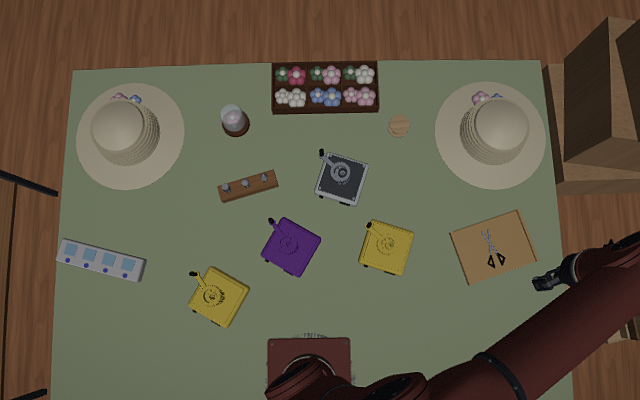

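The white spindle is at scene (278,230) and top (342,178). The block is at scene (395,240) and top (248,186). I'll enlarge both next.

```bash
python3 - <<'E'
import cv2,numpy as np
s=cv2.imread("pics/scene0.png");t=cv2.imread("pics/top0.png")
f=lambda im,x,y,w,h:cv2.resize(im[y:y+h,x:x+w],(w*4,h*4),interpolation=cv2.INTER_CUBIC)
A=np.hstack([f(s,235,192,100,75),f(s,350,205,100,75)])
B=np.hstack([f(t,300,140,100,75),f(t,210,150,100,75)])
cv2.imwrite("pics/crop0.png",np.vstack([A,B]))
E
```

```text
(no output)
```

View pics/crop0.png

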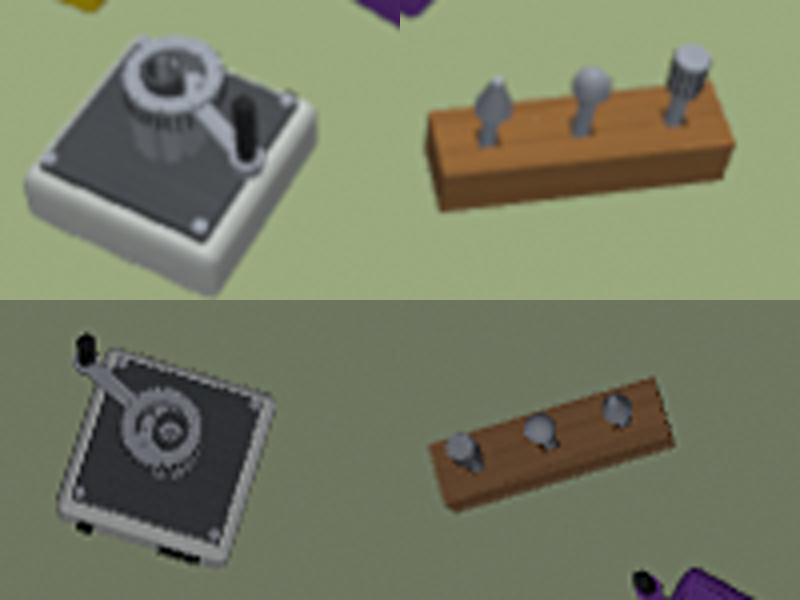

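The top row of the crop shows, in the scene view, the nut ring at scene (278,211) and the peg top at (296,216.5). The straight-cylinder bit stands at the block's right end, head top at scene (423,218), top view (225,185). Next I'll measure these points.

```bash
cat > h.py <<'E'
import cv2,numpy as np
from workcell import state,vision,r
P={n:vision.camera_params(n) for n in("scene","top")}
def ray(n,uv):
    p=P[n];K,D,R,t=[np.array(p[k],float) for k in("intrinsics","distortion","R","t")]
    q=cv2.undistortPoints(np.array([[uv]],float),K,D)[0,0]
    return -R.T@t, R.T@np.array([q[0],q[1],1])
def plane(n,uv,z):
    c,d=ray(n,uv); return c+d*(z-c[2])/d[2]
def proj(n,X):
    p=P[n];K,D,R,t=[np.array(p[k],float) for k in("intrinsics","distortion","R","t")]
    return cv2.projectPoints(np.array(X,float).reshape(-1,3),cv2.Rodrigues(R)[0],t,K,D)[0].reshape(-1,2)
def tri(a,b):
    A=[];B=[]
    for n,uv in(("scene",a),("top",b)):
        c,d=ray(n,uv);d/=np.linalg.norm(d);M=np.eye(3)-np.outer(d,d);A.append(M);B.append(M@c)
    return np.linalg.lstsq(np.vstack(A),np.hstack(B),rcond=None)[0]
E
python3 - <<'E'
from h import *
np.set_printoptions(precision=4,suppress=True)
s=cv2.imread("pics/scene0.png");t=cv2.imread("pics/top0.png")
for nm,a,b,z in(("head",(423.2,218.2),(224.8,185),.094),("nut",(278,210.7),(340.2,171.7),.108),("pegtop",(296,216.5),(321.3,149),.15)):
    print(nm,plane("scene",a,z),plane("top",b,z),tri(a,b))
# base outline: grey (low sat) largest blob in windows
for n,im,w in(("top",t,(300,140,85,75)),("scene",s,(235,192,90,75))):
    x,y,W,H=w;c=im[y:y+H,x:x+W];hsv=cv2.cvtColor(c,cv2.COLOR_BGR2HSV)
    m=(hsv[...,1]<45).astype(np.uint8)*255
    m=cv2.morphologyEx(m,cv2.MORPH_OPEN,np.ones((7,7)))
    ct=max(cv2.findContours(m,0,2)[0],key=cv2.contourArea)
    q=cv2.approxPolyDP(cv2.convexHull(ct),4,True)[:,0]+[x,y]
    print(n,q.tolist())
    for p in q: print(p,plane(n,p,.05)[:2],plane(n,p,0)[:2])
# block top brown, top view
for n,im,w in(("top",t,(210,160,75,50)),("scene",s,(350,205,100,60))):
    x,y,W,H=w;c=im[y:y+H,x:x+W];hsv=cv2.cvtColor(c,cv2.COLOR_BGR2HSV)
    m=((hsv[...,0]<22)&(hsv[...,1]>90)).astype(np.uint8)*255
    ct=max(cv2.findContours(m,0,2)[0],key=cv2.contourArea)
    q=cv2.approxPolyDP(cv2.convexHull(ct),3,True)[:,0]+[x,y]
    print("block",n)
    for p in q: print(p,plane(n,p,.038)[:2],plane(n,p,0)[:2])
E
```

```text
head [0.5311 0.2235 0.094 ] [0.5362 0.2198 0.094 ] [0.5353 0.2206 0.0987]
nut [ 0.5681 -0.0946  0.108 ] [ 0.5637 -0.0986  0.108 ] [ 0.5646 -0.0973  0.1033]
pegtop [ 0.6109 -0.0445  0.15  ] [ 0.6166 -0.0481  0.15  ] [ 0.6148 -0.0458  0.1546]
top [[326, 153], [367, 163], [356, 205], [315, 194]]
[326 153] [ 0.6341 -0.0619] [ 0.6486 -0.0627]
[367 163] [ 0.6021 -0.1787] [ 0.6154 -0.1839]
[356 205] [ 0.4807 -0.1431] [ 0.4893 -0.147 ]
[315 194] [ 0.5146 -0.0282] [ 0.5245 -0.0277]
scene [[268, 201], [284, 201], [313, 219], [312, 230], [289, 264], [242, 243], [242, 234]]
[268 201] [ 0.4957 -0.1402] [ 0.4542 -0.1551]
[284 201] [ 0.49   -0.1015] [ 0.4481 -0.1137]
[313 219] [ 0.5347 -0.0227] [ 0.496  -0.0294]
[312 230] [ 0.5667 -0.02  ] [ 0.5302 -0.0265]
[289 264] [ 0.663  -0.0545] [ 0.6333 -0.0633]
[242 243] [ 0.6254 -0.169 ] [ 0.593  -0.1859]
[242 234] [ 0.6014 -0.1758] [ 0.5673 -0.1932]
block top
[277 183] [0.5513 0.0805] [0.5598 0.0839]
[275 187] [0.5397 0.0862] [0.5479 0.0899]
[225 202] [0.4988 0.2299] [0.5058 0.2376]
[217 187] [0.5432 0.2539] [0.5515 0.2623]
[273 169] [0.593  0.0919] [0.6027 0.0957]
block scene
[433 240] [0.5456 0.2565] [0.5172 0.2662]
[429 249] [0.5719 0.2464] [0.5449 0.2556]
[360 257] [0.6154 0.0947] [0.5906 0.0959]
[357 233] [0.5512 0.0828] [0.5231 0.0834]
[427 225] [0.5039 0.2445] [0.4733 0.2535]
```

Estimates so far are head ≈ (0.534, 0.221), mouth ≈ (0.560, -0.103), pivot ≈ (0.565, -0.0975) and peg ≈ (0.615, -0.046). I'll start moving towards the block and refine with enlarged crops afterwards.

Emit:
drive_tool([
  [[2.5, 4, 0], [0, 0, 8]],
  [[2.5, 4, 0], [0, 0, 8]],
  [[2.5, 4, 0], [0, 0, 8]],
  [[2.5, 4, 0], [0, 0, 8]],
  [[2.5, 4, 0], [0, 0, 8]],
  [[2.5, 4, 0], [0, 0, 8]],
  [[2.5, 4, 0], [0, 0, 8]],
  [[2.5, 4, 0], [0, 0, 8]],
  [[2.5, 4, 0], [0, 0, 8]],
  [[2, 4, 0], [0, 0, 8]],
  [[0.5, 4, 0], [0, 0, 2]],
  [[0, 4, 0], [0, 0, 0]],
], jaw=0)

```text
time: 1.3
eef_pos: [0.5264, -0.1064, 0.1994]
tcp_rot: [-90.0, 0.0, 17.3]
ft_force: [0.4, 0.5, -0.5]
gripper_width: 0.0854
```

```bash
python3 - <<'E'
import cv2,numpy as np
s=cv2.imread("pics/scene0.png");t=cv2.imread("pics/top0.png")
def f(im,x,y,w=32,h=24,k=12):
    c=cv2.resize(im[y:y+h,x:x+w],(w*k,h*k),interpolation=cv2.INTER_CUBIC)
    for i in range(0,w,4): cv2.putText(c,str(x+i),(i*k,8),0,.3,(0,0,255),1);cv2.line(c,(i*k,10),(i*k,14),(0,0,255),1)
    for i in range(2,h,4): cv2.putText(c,str(y+i),(0,i*k+4),0,.3,(0,0,255),1);cv2.line(c,(22,i*k),(27,i*k),(0,0,255),1)
    return c
cv2.imwrite("pics/crop1.png",np.vstack([np.hstack([f(s,262,198),f(s,406,212)]),np.hstack([f(t,324,160),f(t,212,178)])]))
E
```

```text
(no output)
```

View pics/crop1.png

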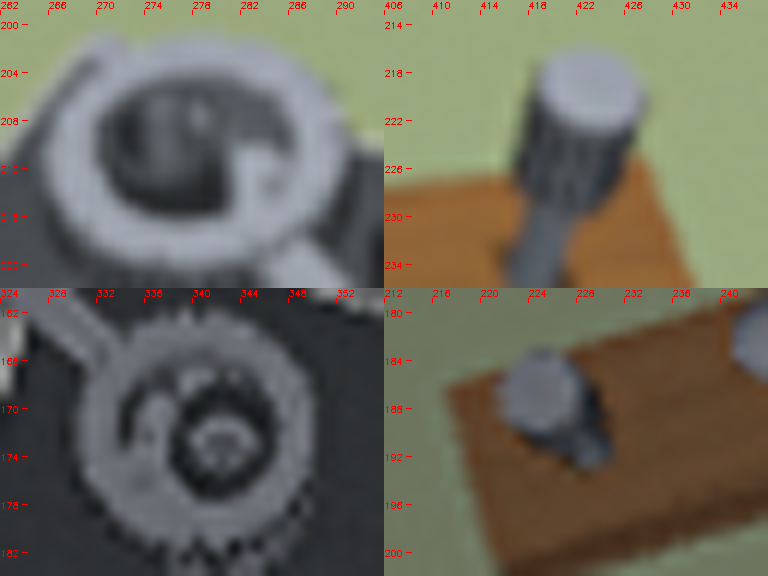

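```bash
python3 - <<'E'
from h import *
np.set_printoptions(precision=4,suppress=True)
for nm,a,b,z in(("head",(422.7,218.8),(224.4,186),.094),("nut",(277.75,210.2),(340,171.4),.108)):
    print(nm,plane("scene",a,z),plane("top",b,z),tri(a,b))
print("bore top",plane("top",(342,172.2),.088),plane("top",(342,172.2),.07))
print([ -P[n]["R"].T@P[n]["t"] if hasattr(P[n]["R"],'T') else -np.array(P[n]["R"]).T@np.array(P[n]["t"]) for n in P])
E
```

```text
head [0.533  0.2223 0.094 ] [0.5334 0.2208 0.094 ] [0.5334 0.2215 0.0944]
nut [ 0.5668 -0.0955  0.108 ] [ 0.5646 -0.098   0.108 ] [ 0.565  -0.0971  0.1055]
bore top [ 0.5671 -0.1044  0.088 ] [ 0.5715 -0.1053  0.07  ]
[array([1.0858, 0.0719, 0.761 ]), array([ 0.2555, -0.0409,  1.3615])]
```

Emit:
drive_tool([
  [[0, 5, 0], [0, 0, 0]],
  [[0, 5, 0], [0, 0, 0]],
  [[0, 5, 0], [0, 0, 0]],
  [[0, 5, 0], [0, 0, 0]],
  [[0.3, 5, 0], [0, 0, 0]],
  [[0.3, 5, 0], [0, 0, 0]],
  [[0, 2.7, 0], [0, 0, 0]],
  [[0, 0, 0], [0, 0, 0]],
])

```text
time: 2.1
eef_pos: [0.5304, 0.2237, 0.1996]
tcp_rot: [-89.9, 0.0, 17.5]
ft_force: [-0.3, -0.7, 0.7]
gripper_width: 0.0856
```

Emit:
drive_tool([
  [[0.3, -0.2, -2], [0, 0, 0]],
  [[0, 0, -4], [0, 0, 0]],
  [[0, 0, -4], [0, 0, 0]],
  [[0, 0, -3], [0, 0, 0]],
  [[0, 0, -0.6], [0, 0, 0]],
  [[0, 0, 0], [0, 0, 0]],
])

```text
time: 2.7
eef_pos: [0.5348, 0.2155, 0.0634]
tcp_rot: [-90.0, 0.1, 17.1]
ft_force: [-0.3, -0.8, 0.7]
gripper_width: 0.0855
```

Emit:
drive_tool([
  [[0, 0, 0], [0, 0, 0]],
  [[0, 0, 0], [0, 0, 0]],
  [[0, 0, 0], [0, 0, 0]],
  [[0, 0, 0], [0, 0, 0]],
  [[0, 0, 0], [0, 0, 0]],
  [[0, 0, 0], [0, 0, 0]],
  [[0, 0, 0], [0, 0, 0]],
  [[0, 0, 0], [0, 0, 0]],
], jaw=1, grip_force=40)

```text
time: 3.5
eef_pos: [0.535, 0.2164, 0.0639]
tcp_rot: [-90.0, 0.0, 17.1]
ft_force: [-0.4, 0.3, 0.2]
gripper_width: -0.0002
```

```bash
python3 - <<'E'
from h import *
s=vision.camera("scene")[:,:,::-1];t=vision.camera("top")[:,:,::-1]
cv2.imwrite("pics/s1.png",s);cv2.imwrite("pics/t1.png",t)
f=lambda im,x,y,w,h:cv2.resize(im[y:y+h,x:x+w],(400,400),interpolation=cv2.INTER_CUBIC)
cv2.imwrite("pics/c2.png",np.hstack([f(s,340,180,110,110),f(t,190,130,110,110)]))
print(state())
print(proj("scene",[.535,.2164,.064]),proj("top",[.535,.2164,.064]))
E
```

```text
{'time': 3.6, 'qpos': array([  5.18501172,  21.49792701, -38.04095306, 101.71446108,
        14.83286218,  61.87336132, -20.8508307 ]), 'dq': array([-0.04374711,  0.07006984,  0.06500046,  0.09007894, -0.10827771,
        0.09262388,  0.07416665]), 'joint_torque': array([ 1.04387578e-03, -5.66782594e+01, -8.48854691e+00, -3.55149651e+01,
        1.44336818e-02,  4.15430433e-03,  3.03785791e-04]), 'eef_pos': array([0.5351103 , 0.21639451, 0.06387283]), 'tcp_rot': array([-8.99982819e+01,  7.26669740e-03,  1.71366962e+01]), 'ft_force': array([-0.68283194,  0.13004246, -0.00673053]), 'moment': array([ 0.02880293,  0.06661615, -0.00245912]), 'gripper_width': -0.0002834144213102879}
[[417.39309329 227.42343301]] [[228.10226874 187.65752529]]
```

View pics/c2.png

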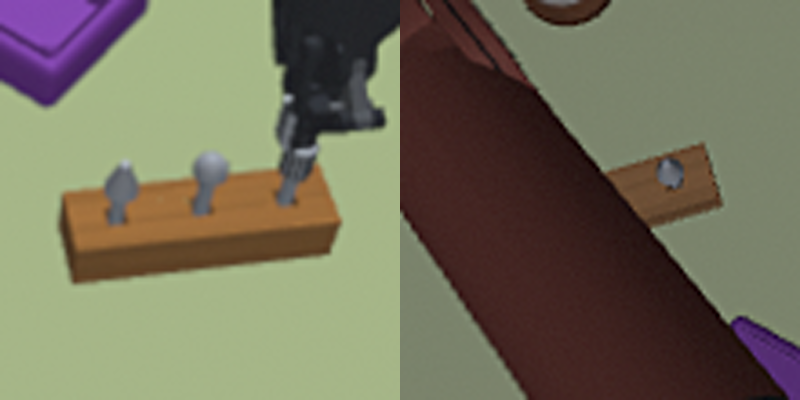

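```bash
python3 - <<'E'
import cv2,numpy as np
s=cv2.imread("pics/s1.png");s0=cv2.imread("pics/scene0.png")
f=lambda im:cv2.resize(im[185:245,395:455],(400,400),interpolation=cv2.INTER_CUBIC)
g=cv2.convertScaleAbs(np.hstack([f(s),f(s0)]),alpha=1.6,beta=25)
cv2.imwrite("pics/c3.png",g)
E
```

```text
(no output)
```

View pics/c3.png

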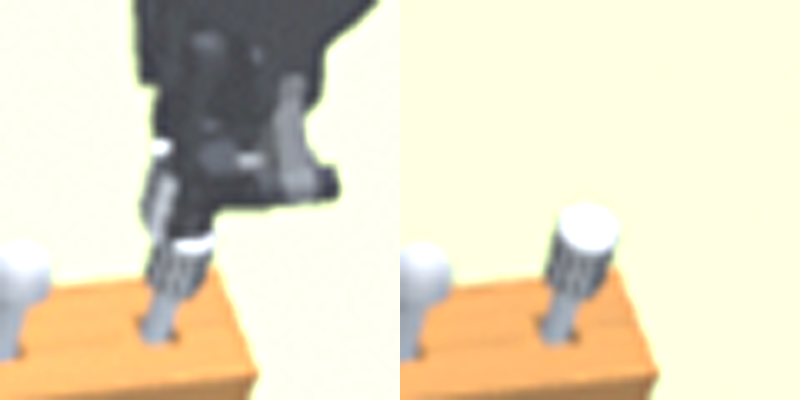

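Jaws closed on nothing: width is about 0. In the crop the head, at scene (422,225), is still standing in its hole with the fingers shut beside it. The commanded y stopped at 0.217, short of the head at 0.2215 or more, so I'll open, shift and retry.

Emit:
drive_tool([
  [[0, 0, 0], [0, 0, 0]],
  [[0, 0, 0], [0, 0, 0]],
  [[0, 0, 0], [0, 0, 0]],
  [[0, 0, 0], [0, 0, 0]],
  [[0, 0, 0], [0, 0, 0]],
  [[0, 0.3, 0], [0, 0, 0]],
  [[-0.1, 0.4, 0], [0, 0, 0]],
  [[0, 0, 0], [0, 0, 0]],
  [[0, 0, 0], [0, 0, 0]],
], jaw=0)

```text
time: 4.5
eef_pos: [0.534, 0.2237, 0.0639]
tcp_rot: [-90.0, 0.0, 17.2]
ft_force: [0.1, 0.7, -0.4]
gripper_width: 0.0853
```

```bash
python3 - <<'E'
from h import *
s=vision.camera("scene")[:,:,::-1]
cv2.imwrite("pics/s2.png",s)
for k,X in (("tcp",[.534,.2235,.064]),("headtop",[.5334,.2215,.094]),("p+",[.534+.0406,.2235+.0124,.075]),("p-",[.534-.0406,.2235-.0124,.075])): print(k,proj("scene",X))
c=cv2.resize(s[175:255,385:465],(600,600),interpolation=cv2.INTER_CUBIC)
cv2.imwrite("pics/c4.png",cv2.convertScaleAbs(c,alpha=1.6,beta=25))
print(state()["eef_pos"],state()["gripper_width"])
E
```

```text
tcp [[420.55357613 227.4372633 ]]
headtop [[422.33789774 218.91526801]]
p+ [[427.81942948 239.88667093]]
p- [[415.61660293 210.0155899 ]]
[0.53407675 0.22350287 0.06389083] 0.08530698160574499
```

View pics/c4.png

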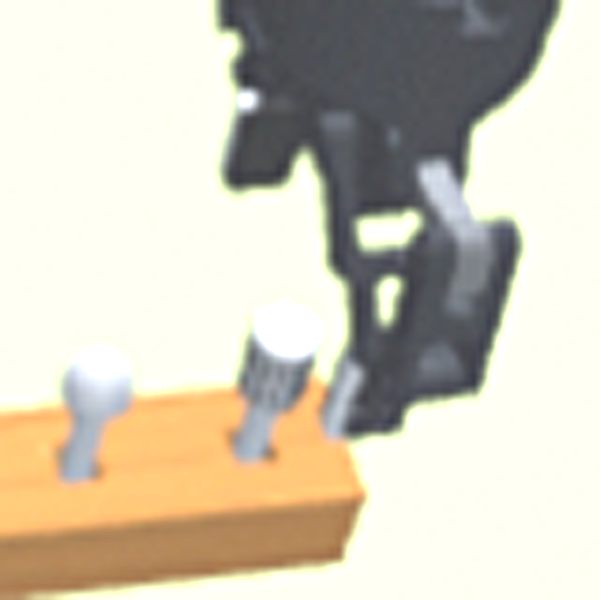

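The open pads straddle the head laterally, but their midpoint, about scene (425,216), sits roughly 25 mm higher than the reported TCP implies. That explains shutting just above the head. I'll go down in steps, watching the force.

Emit:
drive_tool([
  [[0, -0.1, -0.5], [0, 0, 0]],
  [[0, 0, -0.5], [0, 0, 0]],
  [[0, 0, -0.5], [0, 0, 0]],
  [[0, 0, 0], [0, 0, 0]],
  [[0, 0, 0], [0, 0, 0]],
])

```text
time: 5.05
eef_pos: [0.5339, 0.2224, 0.0486]
tcp_rot: [-90.0, 0.0, 17.1]
ft_force: [0.3, -0.5, 0.9]
gripper_width: 0.0856
```

Emit:
drive_tool([
  [[0, 0, 0], [0, 0, 0]],
  [[0, 0, 0], [0, 0, 0]],
  [[0, 0, 0], [0, 0, 0]],
  [[0, 0, 0], [0, 0, 0]],
  [[0, 0, 0], [0, 0, 0]],
  [[0, 0, 0], [0, 0, 0]],
  [[0, 0, 0], [0, 0, 0]],
  [[0, 0, 0], [0, 0, 0]],
], jaw=1, grip_force=40)

```text
time: 5.85
eef_pos: [0.5342, 0.2225, 0.0491]
tcp_rot: [-90.0, -0.0, 17.1]
ft_force: [-0.7, -1.3, 3.6]
gripper_width: 0.0174
```

Emit:
drive_tool([
  [[0, 0, 0], [0, 0, 0]],
  [[0, 0, 0], [0, 0, 0]],
  [[0, 0, 0], [0, 0, 0]],
  [[0, 0, 0], [0, 0, 0]],
  [[0, 0, -0.4], [0, 0, 0]],
  [[0, 0, -0.4], [0, 0, 0]],
  [[0, 0, -0.4], [0, 0, 0]],
  [[0, 0, 0], [0, 0, 0]],
  [[0, 0, 0], [0, 0, 0]],
], jaw=0)

```text
time: 6.75
eef_pos: [0.534, 0.2224, 0.0367]
tcp_rot: [-90.0, 0.0, 17.1]
ft_force: [0.1, 0.2, 0.5]
gripper_width: 0.0851
```

Emit:
drive_tool([
  [[0, 0, 0], [0, 0, 0]],
  [[0, 0, 0], [0, 0, 0]],
  [[0, 0, 0], [0, 0, 0]],
  [[0, 0, 0], [0, 0, 0]],
  [[0, 0, 0], [0, 0, 0]],
  [[0, 0, 0], [0, 0, 0]],
  [[0, 0, 0], [0, 0, 0]],
  [[0, 0, 0], [0, 0, 0]],
], jaw=1, grip_force=40)

```text
time: 7.55
eef_pos: [0.5342, 0.2225, 0.037]
tcp_rot: [-90.0, -0.0, 17.1]
ft_force: [-1.4, -0.9, 2.7]
gripper_width: 0.0176
```

```bash
python3 - <<'E'
from h import *
s=vision.camera("scene")[:,:,::-1];cv2.imwrite("pics/s3.png",s)
c=cv2.resize(s[185:245,390:450],(480,480),interpolation=cv2.INTER_CUBIC)
cv2.imwrite("pics/c5.png",cv2.convertScaleAbs(c,alpha=1.6,beta=25))
E
```

```text
(no output)
```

View pics/c5.png

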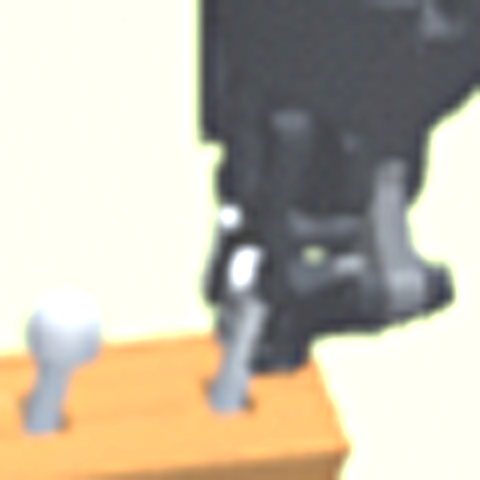

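```bash
python3 - <<'E'
from h import *
np.set_printoptions(precision=4,suppress=True)
for uv in((425,231),(422.5,230.5),(428,230)):
  c,d=ray("scene",uv)
  for x in(.545,.555,.565): print(uv,c+d*(x-c[0])/d[0])
t=vision.camera("top")[:,:,::-1];cv2.imwrite("pics/t3.png",t)
print(state())
E
```

```text
(425, 231) [0.545  0.2325 0.067 ]
(425, 231) [0.555  0.2295 0.0798]
(425, 231) [0.565  0.2265 0.0927]
(422.5, 230.5) [0.545  0.2268 0.0677]
(422.5, 230.5) [0.555  0.2239 0.0806]
(422.5, 230.5) [0.565  0.2211 0.0934]
(428, 230) [0.545  0.2381 0.0718]
(428, 230) [0.555  0.235  0.0846]
(428, 230) [0.565  0.2319 0.0973]
{'time': 7.65, 'qpos': array([  3.951 ,  23.4698, -37.4836, 102.8068,  16.3873,  59.2271,
       -22.5885]), 'dq': array([ 0.1548,  0.026 ,  0.0413,  0.0705,  0.0406, -0.0741,  0.0074]), 'joint_torque': array([ -0.0176, -56.8185,  -8.7661, -33.491 ,   0.0541,  -0.1937,
        -0.0001]), 'eef_pos': array([0.5342, 0.2225, 0.037 ]), 'tcp_rot': array([-90.0004,  -0.0101,  17.1382]), 'ft_force': array([-0.1786, -0.4891,  2.8672]), 'moment': array([-0.029 ,  0.0663,  0.025 ]), 'gripper_width': 0.01757188250591924}
```

```bash
python3 - <<'E'
from h import *
np.set_printoptions(precision=4,suppress=True)
print(plane("top",(341.5,176.6),.051),plane("scene",(276.6,223.85),.051))
for u in((120,362),(255,403),(80,492),(215,535)):print(plane("top",(300+u[0]/4-.4,140+(u[1]-300)/4-.4),.051))
for u in((288,98),(48,160),(200,226)):print(plane("scene",(235+u[0]/4-.4,192+u[1]/4-.4),.051))
E
```

```text
[ 0.5634 -0.1045  0.051 ] [ 0.562  -0.1039  0.051 ]
[ 0.6274 -0.0721  0.051 ]
[ 0.5951 -0.1679  0.051 ]
[ 0.5326 -0.0416  0.051 ]
[ 0.4998 -0.1362  0.051 ]
[ 0.5291 -0.0389  0.051 ]
[ 0.5939 -0.1669  0.051 ]
[ 0.6252 -0.0718  0.051 ]
```

Emit:
drive_tool([
  [[0, 0, 0.5], [0, 0, 0]],
  [[0, 0, 1], [0, 0, 0]],
  [[0, 0, 1], [0, 0, 0]],
  [[0, 0, 1.5], [0, 0, 0]],
  [[0, 0, 2], [0, 0, 0]],
  [[0, 0, 2], [0, 0, 0]],
  [[0, 0, 2], [0, 0, 0]],
  [[0, 0, 2], [0, 0, 0]],
  [[0, 0, 1], [0, 0, 0]],
  [[0, 0, 0], [0, 0, 0]],
  [[0, 0, 0], [0, 0, 0]],
])

```text
time: 8.75
eef_pos: [0.5339, 0.2222, 0.1666]
tcp_rot: [-90.0, 0.0, 17.1]
ft_force: [0.4, 0.5, -0.5]
gripper_width: 0.0182
```

Emit:
drive_tool([
  [[0.3, -2, 0], [0, 0, 0]],
  [[0.3, -3, 0], [0, 0, 0]],
  [[0.3, -4, 0], [0, 0, 0]],
  [[0.3, -4, 0], [0, 0, 0]],
  [[0.3, -4, 0], [0, 0, 0]],
  [[0.3, -4, 0], [0, 0, 0]],
  [[0.3, -4, 0], [0, 0, 0]],
  [[0.3, -3, 0], [0, 0, 0]],
  [[0.3, -2.5, 0], [0, 0, 0]],
  [[0.25, -2.05, 0], [0, 0, 0]],
  [[0, 0, 0], [0, 0, 0]],
  [[0, 0, 0], [0, 0, 0]],
])

```text
time: 9.95
eef_pos: [0.563, -0.1029, 0.1658]
tcp_rot: [-89.9, 0.1, 17.1]
ft_force: [0.6, 0.8, -1.2]
gripper_width: 0.0178
```

```bash
python3 - <<'E'
from h import *
np.set_printoptions(precision=2,suppress=True)
st=state();print(st["eef_pos"],st["ft_force"])
s=vision.camera("scene")[:,:,::-1];t=vision.camera("top")[:,:,::-1]
cv2.imwrite("pics/s4.png",s);cv2.imwrite("pics/t4.png",t)
def f(im,x,y,w=48,h=72,k=8):
    c=cv2.convertScaleAbs(cv2.resize(im[y:y+h,x:x+w],(w*k,h*k),interpolation=cv2.INTER_CUBIC),alpha=1.5,beta=15)
    for i in range(0,w,4): cv2.putText(c,str(x+i),(i*k,8),0,.3,(0,0,255),1);cv2.line(c,(i*k,10),(i*k,14),(0,0,255),1)
    for i in range(2,h,4): cv2.putText(c,str(y+i),(0,i*k+4),0,.3,(0,0,255),1);cv2.line(c,(22,i*k),(27,i*k),(0,0,255),1)
    return c
cv2.imwrite("pics/c6.png",np.hstack([f(s,255,158),f(t,316,130)]))
print(proj("scene",[[.563,-.104,.136],[.563,-.104,.108],[.563,-.104,.196],[.563,-.104,.088]]))
E
```

```text
[ 0.56 -0.1   0.17] [ 0.64  0.84 -1.23]
[[273.22 200.12]
 [274.34 208.44]
 [270.63 180.78]
 [275.11 214.14]]
```

View pics/c6.png

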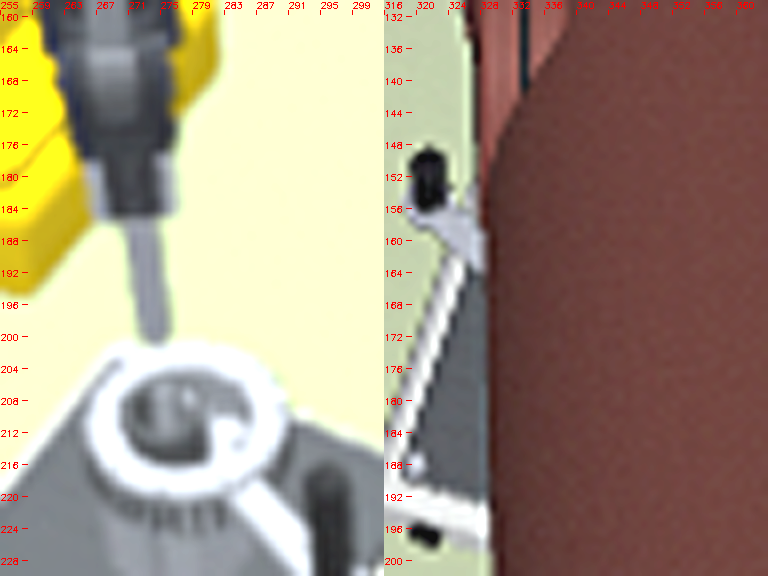

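The bit tip is at scene (274.1,200), predicted axis point (273.2,200.1), so it is about 1 to 2 mm too far in +y. I'll shift -1 mm in y and lower it into the mouth.

Emit:
drive_tool([
  [[0, -0.1, -0.5], [0, 0, 0]],
  [[0, 0, -1], [0, 0, 0]],
  [[0, 0, -0.7], [0, 0, 0]],
  [[0, 0, -0.4], [0, 0, 0]],
  [[0, 0, -0.4], [0, 0, 0]],
  [[0, 0, -0.3], [0, 0, 0]],
  [[0, 0, -0.3], [0, 0, 0]],
  [[0, 0, 0], [0, 0, 0]],
])

```text
time: 10.85
eef_pos: [0.5635, -0.1041, 0.1306]
tcp_rot: [-90.0, 0.0, 17.1]
ft_force: [-0.5, -0.1, -0.8]
gripper_width: 0.0178
```

Emit:
drive_tool([
  [[0, 0, -0.2], [0, 0, 0]],
  [[0, 0, -0.2], [0, 0, 0]],
  [[0, 0, -0.2], [0, 0, 0]],
  [[0, 0, 0], [0, 0, 0]],
  [[0, 0, 0], [0, 0, 0]],
])

```text
time: 11.35
eef_pos: [0.5636, -0.1041, 0.1249]
tcp_rot: [-90.0, 0.0, 17.1]
ft_force: [-0.4, -0.8, -0.3]
gripper_width: 0.0178
```

Emit:
drive_tool([
  [[0, 0, -0.2], [0, 0, 0]],
  [[0, 0, -0.2], [0, 0, 0]],
  [[0, 0, -0.2], [0, 0, 0]],
  [[0, 0, -0.2], [0, 0, 0]],
  [[0, 0, 0], [0, 0, 0]],
])

```text
time: 11.85
eef_pos: [0.5635, -0.1041, 0.1165]
tcp_rot: [-90.0, 0.0, 17.1]
ft_force: [0.2, 0.9, -0.6]
gripper_width: 0.0177
```

Emit:
drive_tool([
  [[0, 0, -0.1], [0, 0, 0]],
  [[0, 0, -0.1], [0, 0, 0]],
  [[0, 0, -0.1], [0, 0, 0]],
  [[0, 0, -0.1], [0, 0, 0]],
  [[0, 0, 0], [0, 0, 0]],
])

```text
time: 12.35
eef_pos: [0.5637, -0.104, 0.1128]
tcp_rot: [-90.0, -0.0, 17.1]
ft_force: [0.4, 0.4, -1.3]
gripper_width: 0.0178
```

Emit:
drive_tool([
  [[0, 0, -0.15], [0, 0, 0]],
  [[0, 0, -0.15], [0, 0, 0]],
  [[0, 0, -0.15], [0, 0, 0]],
  [[0, 0, -0.15], [0, 0, 0]],
  [[0, 0, 0], [0, 0, 0]],
])

```text
time: 12.85
eef_pos: [0.5637, -0.1037, 0.1067]
tcp_rot: [-90.0, -0.0, 17.2]
ft_force: [0.8, 2.3, -1.5]
gripper_width: 0.0178
```

Emit:
drive_tool([
  [[0, 0, -0.1], [0, 0, 0]],
  [[0, 0, -0.1], [0, 0, 0]],
  [[0, 0, -0.1], [0, 0, 0]],
  [[0, 0, -0.1], [0, 0, 0]],
  [[0, 0, 0], [0, 0, 0]],
])

```text
time: 13.35
eef_pos: [0.5637, -0.1041, 0.1027]
tcp_rot: [-90.0, -0.0, 17.1]
ft_force: [1.5, 1.3, -0.4]
gripper_width: 0.018
```

Emit:
drive_tool([
  [[0, 0, -0.1], [0, 0, 0]],
  [[0, 0, -0.1], [0, 0, 0]],
  [[0, 0, -0.1], [0, 0, 0]],
  [[0, 0, -0.1], [0, 0, 0]],
  [[0, 0, 0], [0, 0, 0]],
])

```text
time: 13.85
eef_pos: [0.5634, -0.1041, 0.0985]
tcp_rot: [-90.0, 0.0, 17.1]
ft_force: [0.7, 1.8, 0.5]
gripper_width: 0.0177
```

Emit:
drive_tool([
  [[0, 0, -0.1], [0, 0, 0]],
  [[0, 0, -0.1], [0, 0, 0]],
  [[0, 0, 0], [0, 0, 0]],
])

```text
time: 14.15
eef_pos: [0.5634, -0.104, 0.0965]
tcp_rot: [-90.0, 0.0, 17.1]
ft_force: [0.7, 0.4, -0.3]
gripper_width: 0.0176
```

Emit:
drive_tool([
  [[0, 0, -0.1], [0, 0, 0]],
  [[0, 0, -0.1], [0, 0, 0]],
  [[0, 0, 0], [0, 0, 0]],
])

```text
time: 14.45
eef_pos: [0.5635, -0.104, 0.0946]
tcp_rot: [-90.0, 0.0, 17.1]
ft_force: [1.1, 1.5, -0.2]
gripper_width: 0.0172
```

```bash
python3 - <<'E'
from h import *
st=state();print(st["eef_pos"],st["ft_force"])
s=vision.camera("scene")[:,:,::-1]
cv2.imwrite("pics/s5.png",s)
x,y,w,h,k=245,165,72,60,8
c=cv2.convertScaleAbs(cv2.resize(s[y:y+h,x:x+w],(w*k,h*k),interpolation=cv2.INTER_CUBIC),alpha=1.5,beta=15)
for i in range(0,w,4): cv2.putText(c,str(x+i),(i*k,8),0,.3,(0,0,255),1)
for i in range(3,h,4): cv2.putText(c,str(y+i),(0,i*k+4),0,.3,(0,0,255),1)
cv2.imwrite("pics/c7.png",c)
E
```

```text
[ 0.56350131 -0.10404174  0.09464081] [ 1.12209965  1.5362644  -0.18482417]
```

View pics/c7.png

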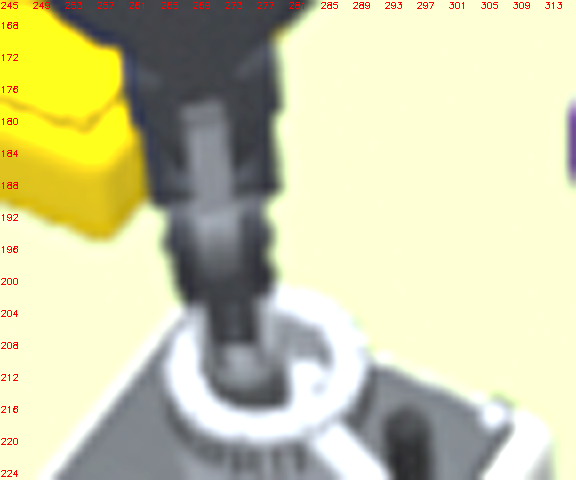

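The shank is inside the ring, finger tips at about scene (274,207), still with no resistance. Continuing in small steps.

Emit:
drive_tool([
  [[0, 0, -0.05], [0, 0, 0]],
  [[0, 0, -0.05], [0, 0, 0]],
  [[0, 0, -0.05], [0, 0, 0]],
  [[0, 0, -0.05], [0, 0, 0]],
  [[0, 0, 0], [0, 0, 0]],
])

```text
time: 15.0
eef_pos: [0.5636, -0.1041, 0.0928]
tcp_rot: [-90.0, -0.0, 17.1]
ft_force: [0.6, 1.7, 1.4]
gripper_width: 0.0174
```

Emit:
drive_tool([
  [[0, 0, -0.05], [0, 0, 0]],
  [[0, 0, -0.05], [0, 0, 0]],
  [[0, 0, -0.05], [0, 0, 0]],
  [[0, 0, -0.05], [0, 0, 0]],
  [[0, 0, 0], [0, 0, 0]],
])

```text
time: 15.5
eef_pos: [0.5636, -0.1041, 0.0908]
tcp_rot: [-90.0, 0.0, 17.1]
ft_force: [1.4, 1.9, 1.5]
gripper_width: 0.0176
```

Emit:
drive_tool([
  [[0, 0, -0.05], [0, 0, 0]],
  [[0, 0, -0.05], [0, 0, 0]],
  [[0, 0, -0.05], [0, 0, 0]],
  [[0, 0, -0.05], [0, 0, 0]],
  [[0, 0, 0], [0, 0, 0]],
])

```text
time: 16.0
eef_pos: [0.5638, -0.1041, 0.0892]
tcp_rot: [-90.0, -0.0, 17.1]
ft_force: [-0.3, 1.4, 6.6]
gripper_width: 0.0174
```

Emit:
drive_tool([
  [[0, 0, -0.05], [0, 0, 0]],
  [[0, 0, -0.05], [0, 0, 0]],
  [[0, 0, -0.05], [0, 0, 0]],
  [[0, 0, 0], [0, 0, 0]],
])

```text
time: 16.4
eef_pos: [0.5642, -0.1043, 0.089]
tcp_rot: [-90.1, -0.1, 17.1]
ft_force: [-3.0, 1.9, 17.0]
gripper_width: 0.0177
```

Force climbed to 17 N with no travel, so it's on the stop or on something rigid. I'll release, rise clear and check the head's height over the nut.

Emit:
drive_tool([
  [[0, 0, 0], [0, 0, 0]],
  [[0, 0, 0], [0, 0, 0]],
  [[0, 0, 0], [0, 0, 0]],
  [[0, 0, 0], [0, 0, 0]],
  [[0, 0, 0], [0, 0, 0]],
  [[0, 0, 0], [0, 0, 0]],
], jaw=0)

```text
time: 17.0
eef_pos: [0.5635, -0.1041, 0.0873]
tcp_rot: [-90.0, 0.0, 17.1]
ft_force: [0.3, -0.7, 0.3]
gripper_width: 0.0856
```

Emit:
drive_tool([
  [[0, 0, 0.5], [0, 0, 0]],
  [[0, 0, 2], [0, 0, 0]],
  [[0, 0, 2], [0, 0, 0]],
  [[0, 0, 2], [0, 0, 0]],
  [[0, 0, 2], [0, 0, 0]],
  [[0, 0, 1.5], [0, 0, 0]],
  [[-2, 0, 0], [0, 0, 0]],
  [[-3, 0, 0], [0, 0, 0]],
  [[-3, 0, 0], [0, 0, 0]],
  [[0, 0, 0], [0, 0, 0]],
])

```text
time: 18.0
eef_pos: [0.4808, -0.1045, 0.1877]
tcp_rot: [-90.1, 0.1, 17.1]
ft_force: [0.7, -1.2, 0.0]
gripper_width: 0.085
```

```bash
python3 - <<'E'
from h import *
np.set_printoptions(precision=2,suppress=True)
s=vision.camera("scene")[:,:,::-1];t=vision.camera("top")[:,:,::-1]
cv2.imwrite("pics/s6.png",s);cv2.imwrite("pics/t6.png",t)
def f(im,x,y,w=48,h=72,k=8):
    c=cv2.convertScaleAbs(cv2.resize(im[y:y+h,x:x+w],(w*k,h*k),interpolation=cv2.INTER_CUBIC),alpha=1.5,beta=15)
    for i in range(0,w,4): cv2.putText(c,str(x+i),(i*k,8),0,.3,(0,0,255),1);cv2.line(c,(i*k,10),(i*k,14),(0,0,255),1)
    for i in range(2,h,4): cv2.putText(c,str(y+i),(0,i*k+4),0,.3,(0,0,255),1);cv2.line(c,(22,i*k),(27,i*k),(0,0,255),1)
    return c
cv2.imwrite("pics/c8.png",np.hstack([f(s,255,158),f(t,316,130)]))
for z in(.118,.124,.13,.146,.152,.158):print(z,proj("scene",[.563,-.104,z]))
E
```

```text
0.118 [[273.95 205.52]]
0.124 [[273.71 203.74]]
0.13 [[273.46 201.94]]
0.146 [[272.81 197.04]]
0.152 [[272.56 195.17]]
0.158 [[272.3  193.28]]
```

View pics/c8.png

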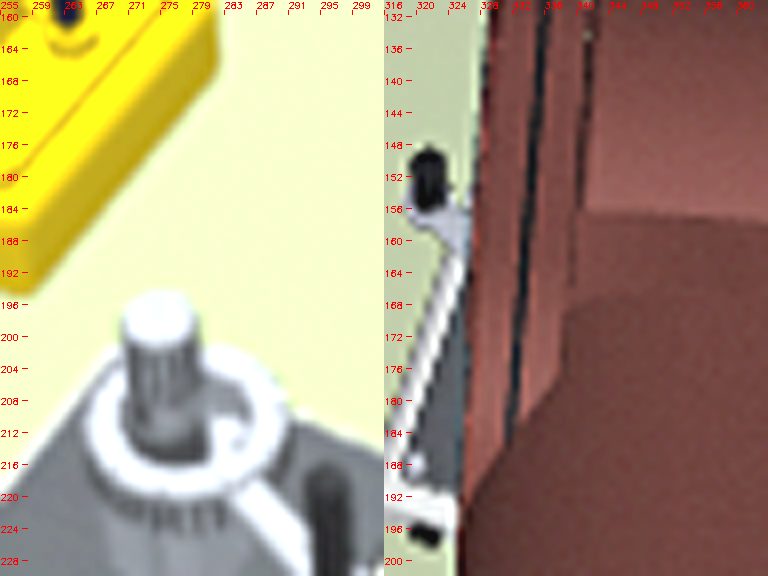

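The head top is at scene (274.8,197.5), which puts it at z ≈ 0.145. So the bit is about 10 mm over the nut with its tip near 0.057 to 0.058, home on the stop. Now the crank peg.

```bash
python3 - <<'E'
from h import *
np.set_printoptions(precision=4,suppress=True)
print("head",plane("scene",(274.8,197.5),.1455))
s=cv2.imread("pics/s6.png");t=cv2.imread("pics/t6.png")
for n,im,(x,y,w,h) in(("scene",s,(285,205,25,30)),("top",t,(314,142,14,18))):
    g=cv2.cvtColor(im[y:y+h,x:x+w],cv2.COLOR_BGR2GRAY);m=(g<(40 if n=="top" else 50)).astype(np.uint8)
    k,l,st,c=cv2.connectedComponentsWithStats(m);i=1+np.argmax(st[1:,4]);print(n,st[i],c[i]+[x,y],plane(n,c[i]+[x,y],.1275))
print(plane("top",(321,150.6),.15),plane("scene",(295.6,217.2),.15))
a=np.array([.615,-.047,.12]);print(proj("scene",[[.615,-.047,.15],[.615,-.047,.105]]),proj("top",[[.615,-.047,.15],[.615,-.047,.105]]))
E
```

```text
head [ 0.5632 -0.0996  0.1455]
scene [ 8 11  6 16 74] [295.7162 223.5405] [ 0.6118 -0.0459  0.1275]
top [ 5  7  5  7 28] [321.2143 151.8929] [ 0.6151 -0.0478  0.1275]
[ 0.6122 -0.0472  0.15  ] [ 0.6128 -0.045   0.15  ]
[[294.4193 217.9154]
 [295.4234 231.1688]] [[320.9149 149.5705]
 [320.9284 154.2386]]
```

Emit:
drive_tool([
  [[1, 0.5, 0], [0, 0, -7]],
  [[1.5, 0.7, 0], [0, 0, -8]],
  [[2, 0.8, 0], [0, 0, -8]],
  [[2, 0.8, 0], [0, 0, -8]],
  [[2, 0.9, 0], [0, 0, -8]],
  [[2, 0.9, 0], [0, 0, -8]],
  [[1.5, 0.6, 0], [0, 0, -8]],
  [[1, 0.5, 0], [0, 0, -6.5]],
  [[0.05, 0, 0], [0, 0, 0]],
  [[0, 0, 0], [0, 0, 0]],
], jaw=0.6)

```text
time: 19.1
eef_pos: [0.6144, -0.0468, 0.1869]
tcp_rot: [-90.0, 0.0, -44.1]
ft_force: [0.4, -0.4, -0.8]
gripper_width: 0.0342
```

Emit:
drive_tool([
  [[0, 0, -1], [0, 0, 0]],
  [[0, 0, -1], [0, 0, 0]],
  [[0, 0, -1], [0, 0, 0]],
  [[0, 0, -1], [0, 0, 0]],
  [[0, 0, 0], [0, 0, 0]],
])

```text
time: 19.6
eef_pos: [0.6129, -0.0473, 0.1453]
tcp_rot: [-90.1, 0.1, -44.4]
ft_force: [-0.4, -0.4, -0.0]
gripper_width: 0.0343
```

Emit:
drive_tool([
  [[0, 0, -1], [0, 0, 0]],
  [[0, 0, -1], [0, 0, 0]],
  [[0, 0, -0.3], [0, 0, 0]],
  [[0, 0, -0.3], [0, 0, 0]],
  [[0, 0, -0.3], [0, 0, 0]],
  [[0, 0, 0], [0, 0, 0]],
])

```text
time: 20.2
eef_pos: [0.614, -0.0471, 0.1181]
tcp_rot: [-90.0, 0.0, -44.4]
ft_force: [1.0, 0.1, 1.0]
gripper_width: 0.0342
```

Emit:
drive_tool([
  [[0, 0, -0.4], [0, 0, 0]],
  [[0, 0, -0.4], [0, 0, 0]],
  [[0, 0, -0.4], [0, 0, 0]],
  [[0, 0, -0.4], [0, 0, 0]],
  [[0, 0, -0.4], [0, 0, 0]],
  [[0, 0, -0.4], [0, 0, 0]],
  [[0, 0, -0.4], [0, 0, 0]],
  [[0, 0, 0], [0, 0, 0]],
])

```text
time: 21.0
eef_pos: [0.6137, -0.0471, 0.0896]
tcp_rot: [-90.0, 0.0, -44.4]
ft_force: [-0.2, 0.7, -0.6]
gripper_width: 0.0342
```

Emit:
drive_tool([
  [[0.23, -0.25, 0], [0, 0, -3]],
  [[0.23, -0.24, 0], [0, 0, -2.5]],
  [[0.15, -0.19, 0], [0, 0, -2]],
  [[0.15, -0.19, 0], [0, 0, -2]],
  [[0.14, -0.2, 0], [0, 0, -2]],
  [[0.13, -0.2, 0], [0, 0, -2]],
  [[0, 0, 0], [0, 0, 0]],
])

```text
time: 21.7
eef_pos: [0.6241, -0.0593, 0.0905]
tcp_rot: [-90.0, 0.0, -57.9]
ft_force: [-2.9, 1.4, 1.9]
gripper_width: 0.0342
```

Emit:
drive_tool([
  [[0.13, -0.21, 0], [0, 0, -2]],
  [[0.12, -0.21, 0], [0, 0, -2]],
  [[0.11, -0.22, 0], [0, 0, -2]],
  [[0.1, -0.22, 0], [0, 0, -2]],
  [[0, 0, 0], [0, 0, 0]],
])

```text
time: 22.2
eef_pos: [0.6294, -0.0687, 0.0904]
tcp_rot: [-90.0, -0.0, -66.0]
ft_force: [-1.3, 2.1, 0.7]
gripper_width: 0.0343
```

Emit:
drive_tool([
  [[0.1, -0.22, 0], [0, 0, -2]],
  [[0.09, -0.23, 0], [0, 0, -2]],
  [[0.08, -0.23, 0], [0, 0, -2]],
  [[0.07, -0.23, 0], [0, 0, -2]],
])

```text
time: 22.6
eef_pos: [0.6325, -0.0776, 0.0904]
tcp_rot: [-90.0, 0.0, -74.0]
ft_force: [-2.9, 3.9, 1.6]
gripper_width: 0.0341
```

```bash
python3 - <<'E'
from h import *
st=state();print(st["eef_pos"],st["ft_force"],st["tcp_rot"])
s=vision.camera("scene")[:,:,::-1];t=vision.camera("top")[:,:,::-1]
cv2.imwrite("pics/s7.png",s);cv2.imwrite("pics/t7.png",t)
f=lambda im,x,y,w,h:cv2.convertScaleAbs(cv2.resize(im[y:y+h,x:x+w],(w*6,h*6),interpolation=cv2.INTER_CUBIC),alpha=1.5,beta=15)
cv2.imwrite("pics/c9.png",np.hstack([f(s,245,175,70,80),f(t,300,135,60,80)]))
E
```

```text
[ 0.6325454  -0.07760281  0.09043408] [-2.89422599  3.86488463  1.64631388] [-8.99918238e+01  6.29307090e-03 -7.40318015e+01]
```

View pics/c9.png

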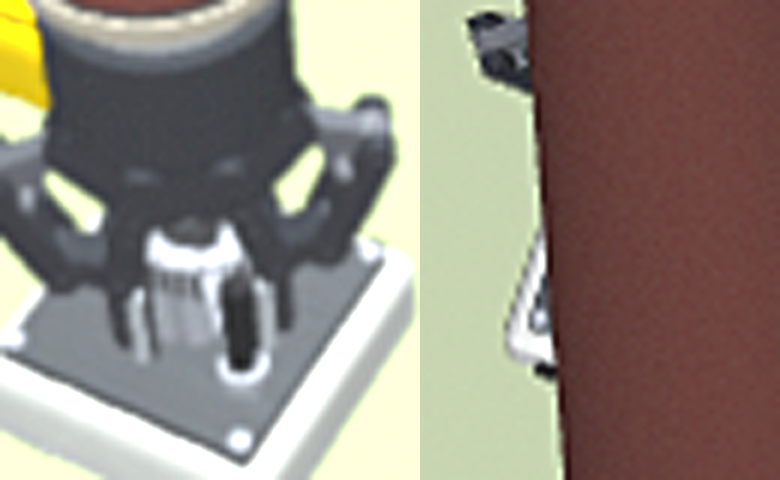

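The right pad pushes the peg, seen at crop (240,320), and the peg sits near the pad's outer edge. I'll shift the tool outward 5 mm while continuing, then take small steps.

Emit:
drive_tool([
  [[0.25, 0.0, 0], [0, 0, 0]],
  [[0.25, 0.0, 0], [0, 0, 0]],
  [[0.03, -0.12, 0], [0, 0, -1]],
  [[0.03, -0.12, 0], [0, 0, -1]],
  [[0.03, -0.12, 0], [0, 0, -1]],
])

```text
time: 23.2
eef_pos: [0.6382, -0.081, 0.0901]
tcp_rot: [-90.0, 0.0, -76.9]
ft_force: [-2.4, 4.1, -2.4]
gripper_width: 0.034
```

Emit:
drive_tool([
  [[0.02, -0.08, 0], [0, 0, -0.7]],
  [[0.02, -0.08, 0], [0, 0, -0.7]],
  [[0.02, -0.08, 0], [0, 0, -0.6]],
])

```text
time: 23.5
eef_pos: [0.6388, -0.0835, 0.0902]
tcp_rot: [-90.0, 0.0, -78.9]
ft_force: [-2.3, 3.2, -2.2]
gripper_width: 0.034
```

Emit:
drive_tool([
  [[0.01, -0.06, 0], [0, 0, -0.5]],
  [[0.01, -0.06, 0], [0, 0, -0.5]],
  [[0, 0, 0], [0, 0, 0]],
])

```text
time: 23.8
eef_pos: [0.6392, -0.0848, 0.0904]
tcp_rot: [-90.0, -0.0, -79.9]
ft_force: [-1.5, 3.1, -2.7]
gripper_width: 0.0341
```

Emit:
drive_tool([
  [[0.01, -0.06, 0], [0, 0, -0.5]],
  [[0.01, -0.06, 0], [0, 0, -0.5]],
  [[0, 0, 0], [0, 0, 0]],
])

```text
time: 24.1
eef_pos: [0.6394, -0.086, 0.0905]
tcp_rot: [-90.0, -0.0, -80.9]
ft_force: [-1.0, 3.0, -1.9]
gripper_width: 0.0342
```

Emit:
drive_tool([
  [[0.01, -0.06, 0], [0, 0, -0.5]],
  [[0.01, -0.06, 0], [0, 0, -0.5]],
])

```text
time: 24.3
eef_pos: [0.6395, -0.0871, 0.0904]
tcp_rot: [-90.0, 0.0, -81.9]
ft_force: [-2.6, 2.8, -1.9]
gripper_width: 0.0343
```

Emit:
drive_tool([
  [[0.01, -0.08, 0], [0, 0, -0.6]],
  [[0.01, -0.08, 0], [0, 0, -0.7]],
])

```text
time: 24.5
eef_pos: [0.6397, -0.0888, 0.0904]
tcp_rot: [-90.0, 0.0, -83.2]
ft_force: [-2.6, 3.9, -1.5]
gripper_width: 0.0344
```

Emit:
drive_tool([
  [[0.01, -0.08, 0], [0, 0, -0.6]],
  [[0.01, -0.08, 0], [0, 0, -0.7]],
])

```text
time: 24.7
eef_pos: [0.6399, -0.0904, 0.0904]
tcp_rot: [-90.0, 0.0, -84.5]
ft_force: [-2.9, 3.6, -1.4]
gripper_width: 0.0345
```

Emit:
drive_tool([
  [[0, -0.08, 0], [0, 0, -0.6]],
  [[0.01, -0.08, 0], [0, 0, -0.7]],
])

```text
time: 24.9
eef_pos: [0.64, -0.0919, 0.0905]
tcp_rot: [-90.0, 0.0, -85.8]
ft_force: [-3.6, 3.9, -1.4]
gripper_width: 0.0341
```

Emit:
drive_tool([
  [[0, -0.08, 0], [0, 0, -0.6]],
  [[0.01, -0.08, 0], [0, 0, -0.7]],
])

```text
time: 25.1
eef_pos: [0.6402, -0.0935, 0.0905]
tcp_rot: [-90.0, 0.0, -87.1]
ft_force: [-2.1, 4.1, -0.6]
gripper_width: 0.0341
```

Emit:
drive_tool([
  [[0, -0.08, 0], [0, 0, -0.6]],
  [[0, -0.08, 0], [0, 0, -0.7]],
])

```text
time: 25.3
eef_pos: [0.6402, -0.0951, 0.0905]
tcp_rot: [-90.0, 0.0, -88.4]
ft_force: [-3.8, 3.6, -0.6]
gripper_width: 0.0341
```

Emit:
drive_tool([
  [[0, -0.08, 0], [0, 0, -0.6]],
  [[0, -0.08, 0], [0, 0, -0.7]],
])

```text
time: 25.5
eef_pos: [0.6402, -0.0967, 0.0905]
tcp_rot: [-90.0, 0.0, -89.7]
ft_force: [-2.3, 3.8, -1.5]
gripper_width: 0.0345
```

Emit:
drive_tool([
  [[0, -0.08, 0], [0, 0, -0.6]],
  [[-0.01, -0.08, 0], [0, 0, -0.7]],
])

```text
time: 25.7
eef_pos: [0.6401, -0.0983, 0.0904]
tcp_rot: [-90.0, 0.0, -91.0]
ft_force: [-3.3, 3.8, -0.3]
gripper_width: 0.0341
```

Emit:
drive_tool([
  [[0, -0.08, 0], [0, 0, -0.6]],
  [[-0.01, -0.08, 0], [0, 0, -0.7]],
])

```text
time: 25.9
eef_pos: [0.64, -0.0999, 0.0905]
tcp_rot: [-90.0, 0.0, -92.3]
ft_force: [-2.6, 3.1, -1.2]
gripper_width: 0.0346
```

Emit:
drive_tool([
  [[0, -0.08, 0], [0, 0, -0.6]],
  [[-0.01, -0.08, 0], [0, 0, -0.7]],
])

```text
time: 26.1
eef_pos: [0.6399, -0.1015, 0.0905]
tcp_rot: [-90.0, 0.0, -93.6]
ft_force: [-1.5, 4.7, -0.7]
gripper_width: 0.0342
```

Emit:
drive_tool([
  [[-0.01, -0.08, 0], [0, 0, -0.6]],
  [[-0.01, -0.08, 0], [0, 0, -0.7]],
])

```text
time: 26.3
eef_pos: [0.6397, -0.103, 0.0905]
tcp_rot: [-90.0, 0.0, -94.9]
ft_force: [-2.2, 4.9, -0.4]
gripper_width: 0.0341
```

Emit:
drive_tool([
  [[-0.01, -0.08, 0], [0, 0, -0.6]],
  [[-0.01, -0.08, 0], [0, 0, -0.7]],
])

```text
time: 26.5
eef_pos: [0.6395, -0.1046, 0.0904]
tcp_rot: [-90.0, 0.0, -96.2]
ft_force: [-1.7, 4.9, -1.0]
gripper_width: 0.0342
```

Emit:
drive_tool([
  [[-0.01, -0.08, 0], [0, 0, -0.6]],
  [[-0.01, -0.08, 0], [0, 0, -0.7]],
])

```text
time: 26.7
eef_pos: [0.6393, -0.1062, 0.0905]
tcp_rot: [-90.0, 0.0, -97.5]
ft_force: [-0.5, 5.3, -1.4]
gripper_width: 0.0339
```

Emit:
drive_tool([
  [[-0.01, -0.05, 0], [0, 0, -0.4]],
  [[0, -0.05, 0], [0, 0, -0.4]],
  [[0, 0, 0], [0, 0, 0]],
])

```text
time: 27.0
eef_pos: [0.6392, -0.1073, 0.0905]
tcp_rot: [-90.0, 0.0, -98.3]
ft_force: [-0.9, 4.6, -0.5]
gripper_width: 0.0338
```

Emit:
drive_tool([
  [[-0.01, -0.05, 0], [0, 0, -0.4]],
  [[0, -0.05, 0], [0, 0, -0.4]],
  [[0, 0, 0], [0, 0, 0]],
])

```text
time: 27.3
eef_pos: [0.639, -0.1083, 0.0905]
tcp_rot: [-90.0, 0.0, -99.1]
ft_force: [-1.4, 4.1, 0.3]
gripper_width: 0.0341
```

Emit:
drive_tool([
  [[-0.01, -0.06, 0], [0, 0, -0.5]],
  [[-0.01, -0.06, 0], [0, 0, -0.5]],
])

```text
time: 27.5
eef_pos: [0.6388, -0.1093, 0.0904]
tcp_rot: [-90.0, 0.0, -100.1]
ft_force: [-1.4, 5.7, -1.1]
gripper_width: 0.0341
```

Emit:
drive_tool([
  [[-0.01, -0.06, 0], [0, 0, -0.5]],
  [[-0.01, -0.06, 0], [0, 0, -0.5]],
])

```text
time: 27.7
eef_pos: [0.6386, -0.1104, 0.0904]
tcp_rot: [-90.0, 0.0, -101.1]
ft_force: [-2.5, 5.5, -0.5]
gripper_width: 0.0344
```

Emit:
drive_tool([
  [[-0.01, -0.06, 0], [0, 0, -0.5]],
  [[-0.01, -0.06, 0], [0, 0, -0.5]],
])

```text
time: 27.9
eef_pos: [0.6383, -0.1114, 0.0904]
tcp_rot: [-90.0, 0.0, -102.1]
ft_force: [-1.7, 5.7, -0.6]
gripper_width: 0.0339
```

Emit:
drive_tool([
  [[-0.01, -0.04, 0], [0, 0, -0.3]],
  [[-0.01, -0.04, 0], [0, 0, -0.4]],
])

```text
time: 28.1
eef_pos: [0.6381, -0.1122, 0.0904]
tcp_rot: [-90.0, 0.0, -102.8]
ft_force: [-1.7, 5.8, 0.7]
gripper_width: 0.034
```

Emit:
drive_tool([
  [[-0.01, -0.04, 0], [0, 0, -0.3]],
  [[-0.01, -0.04, 0], [0, 0, -0.4]],
])

```text
time: 28.3
eef_pos: [0.6379, -0.1128, 0.0904]
tcp_rot: [-90.0, 0.0, -103.4]
ft_force: [-1.9, 7.1, 0.2]
gripper_width: 0.0339
```

Emit:
drive_tool([
  [[-0.01, -0.04, 0], [0, 0, -0.3]],
  [[0, 0, 0], [0, 0, 0]],
])

```text
time: 28.5
eef_pos: [0.6377, -0.1131, 0.0903]
tcp_rot: [-90.0, 0.0, -103.7]
ft_force: [-1.1, 6.3, -0.3]
gripper_width: 0.0342
```

Emit:
drive_tool([
  [[-0.01, -0.04, 0], [0, 0, -0.3]],
  [[0, 0, 0], [0, 0, 0]],
])

```text
time: 28.7
eef_pos: [0.6377, -0.1134, 0.0904]
tcp_rot: [-90.0, 0.0, -104.0]
ft_force: [-1.4, 7.2, 0.1]
gripper_width: 0.0343
```

Emit:
drive_tool([
  [[-0.01, -0.04, 0], [0, 0, -0.3]],
  [[0, -0.03, 0], [0, 0, -0.2]],
  [[0, 0, 0], [0, 0, 0]],
])

```text
time: 29.0
eef_pos: [0.6376, -0.114, 0.0904]
tcp_rot: [-90.0, 0.1, -104.5]
ft_force: [-1.6, 6.4, 0.7]
gripper_width: 0.0341
```

Emit:
drive_tool([
  [[-0.01, -0.04, 0], [0, 0, -0.3]],
  [[0, 0, 0], [0, 0, 0]],
])

```text
time: 29.2
eef_pos: [0.6375, -0.1143, 0.0904]
tcp_rot: [-90.0, 0.1, -104.8]
ft_force: [-2.2, 7.1, 0.5]
gripper_width: 0.0342
```

Emit:
drive_tool([
  [[-0.01, -0.04, 0], [0, 0, -0.3]],
  [[-0.01, -0.03, 0], [0, 0, -0.2]],
  [[0, 0, 0], [0, 0, 0]],
])

```text
time: 29.5
eef_pos: [0.6373, -0.1148, 0.0904]
tcp_rot: [-90.0, 0.1, -105.3]
ft_force: [-1.2, 8.1, 0.4]
gripper_width: 0.0341
```

Emit:
drive_tool([
  [[-0.01, -0.04, 0], [0, 0, -0.3]],
  [[0, 0, 0], [0, 0, 0]],
])

```text
time: 29.7
eef_pos: [0.6372, -0.1152, 0.0904]
tcp_rot: [-90.0, 0.1, -105.6]
ft_force: [-0.8, 7.4, 0.3]
gripper_width: 0.0338
```

Emit:
drive_tool([
  [[0, 0, 0], [0, 0, 0]],
])

```text
time: 29.8
eef_pos: [0.6372, -0.1151, 0.0904]
tcp_rot: [-90.0, 0.1, -105.6]
ft_force: [-1.7, 8.2, 0.3]
gripper_width: 0.0344
```

Emit:
drive_tool([
  [[-0.01, -0.04, 0], [0, 0, -0.3]],
  [[-0.01, -0.03, 0], [0, 0, -0.2]],
  [[0, 0, 0], [0, 0, 0]],
])

```text
time: 30.1
eef_pos: [0.6371, -0.1157, 0.0904]
tcp_rot: [-90.0, 0.1, -106.1]
ft_force: [-2.6, 7.8, 0.6]
gripper_width: 0.0343
```

Emit:
drive_tool([
  [[0, 0, 0], [0, 0, 0]],
])

```text
time: 30.2
eef_pos: [0.6371, -0.1156, 0.0904]
tcp_rot: [-90.0, 0.1, -106.1]
ft_force: [-1.4, 7.5, 0.7]
gripper_width: 0.034
```

Emit:
drive_tool([
  [[0, 0, 0], [0, 0, 0]],
])

```text
time: 30.3
eef_pos: [0.6371, -0.1156, 0.0904]
tcp_rot: [-90.0, 0.1, -106.1]
ft_force: [-1.8, 7.2, 0.0]
gripper_width: 0.0342
```

Emit:
drive_tool([
  [[-0.01, -0.04, 0], [0, 0, -0.3]],
  [[-0.01, -0.04, 0], [0, 0, -0.3]],
])

```text
time: 30.5
eef_pos: [0.6369, -0.1163, 0.0904]
tcp_rot: [-90.0, 0.1, -106.7]
ft_force: [-2.0, 8.8, 0.1]
gripper_width: 0.034
```

Emit:
drive_tool([
  [[0, 0, 0], [0, 0, 0]],
])

```text
time: 30.6
eef_pos: [0.6369, -0.1163, 0.0904]
tcp_rot: [-90.0, 0.1, -106.7]
ft_force: [-1.2, 9.8, -0.4]
gripper_width: 0.0341
```

Emit:
drive_tool([
  [[-0.01, -0.04, 0], [0, 0, -0.3]],
])

```text
time: 30.7
eef_pos: [0.6368, -0.1165, 0.0904]
tcp_rot: [-90.0, 0.1, -107.0]
ft_force: [-1.4, 9.8, 0.9]
gripper_width: 0.0344
```

Emit:
drive_tool([
  [[0, 0, 0], [0, 0, 0]],
])

```text
time: 30.8
eef_pos: [0.6368, -0.1166, 0.0904]
tcp_rot: [-90.0, 0.1, -107.0]
ft_force: [-1.9, 9.4, 0.0]
gripper_width: 0.034
```

The tangential force is steady at about 9.6 N, inside the 9 to 11 N band. Backing off the peg and lifting away.

Emit:
drive_tool([
  [[0.05, 0.3, 0], [0, 0, 0]],
  [[0.1, 0.4, 0], [0, 0, 0]],
  [[0.1, 0.4, 0], [0, 0, 0]],
  [[0, 0, 0], [0, 0, 0]],
  [[0, 0, 1], [0, 0, 0]],
  [[0, 0, 2], [0, 0, 0]],
  [[0, 0, 2], [0, 0, 0]],
  [[0, 0, 3], [0, 0, 0]],
  [[0, 0, 3], [0, 0, 0]],
  [[0, 0, 2], [0, 0, 0]],
  [[0, 0, 0], [0, 0, 0]],
])

```text
time: 31.9
eef_pos: [0.641, -0.108, 0.2251]
tcp_rot: [-89.6, 0.0, -107.1]
ft_force: [-0.0, 0.0, 0.5]
gripper_width: 0.0344
```

Emit:
drive_tool([
  [[-2, 0, 0], [0, 0, 0]],
  [[-4, 0, 0], [0, 0, 0]],
  [[-4, 2, 0], [0, 0, 0]],
  [[-2, 4, 0], [0, 0, 0]],
  [[0, 4, 0], [0, 0, 0]],
  [[0, 4, 0], [0, 0, 0]],
  [[0, 0, 0], [0, 0, 0]],
])

```text
time: 32.6
eef_pos: [0.5186, 0.0387, 0.2208]
tcp_rot: [-90.0, 0.1, -106.6]
ft_force: [-1.8, -0.1, 0.7]
gripper_width: 0.0343
```

```bash
python3 - <<'E'
from h import *
np.set_printoptions(precision=4,suppress=True)
st=state();print(st["eef_pos"],st["ft_force"],st["time"])
s=vision.camera("scene")[:,:,::-1];t=vision.camera("top")[:,:,::-1]
cv2.imwrite("pics/s8.png",s);cv2.imwrite("pics/t8.png",t)
a=cv2.imread("pics/s6.png")
def disc(im):
    g=cv2.cvtColor(im[190:204,266:286],cv2.COLOR_BGR2LAB);
    hs=cv2.cvtColor(im[190:204,266:286],cv2.COLOR_BGR2HSV)
    m=((hs[...,1]<40)&(hs[...,2]>125)).astype(np.uint8)
    k,l,q,c=cv2.connectedComponentsWithStats(m);i=1+np.argmax(q[1:,4]);return q[i],c[i]+[266,190]
for im in(a,s): q,c=disc(im);print(q,c,plane("scene",c,.1455))
for im in(cv2.imread("pics/scene0.png"),s):
    x,y,w,h=(360,208,60,40)
    hs=cv2.cvtColor(im[y:y+h,x:x+w],cv2.COLOR_BGR2HSV);m=((hs[...,1]<45)).astype(np.uint8)
    k,l,q,c=cv2.connectedComponentsWithStats(m);print([(c[i]+[x,y]).round(1).tolist() for i in range(1,k) if q[i,4]>25])
g=cv2.cvtColor(s[205:250,260:310],cv2.COLOR_BGR2GRAY);k,l,q,c=cv2.connectedComponentsWithStats((g<45).astype(np.uint8));print([(c[i]+[260,205],q[i,4]) for i in range(1,k) if q[i,4]>20])
E
```

```text
[0.5186 0.0387 0.2208] [-1.7509 -0.1082  0.6644] 32.6
[ 4  4 10  7 54] [274.4444 197.1481] [ 0.5624 -0.1006  0.1455]
[ 4  3 10  7 55] [274.3818 196.0545] [ 0.5593 -0.1014  0.1455]
[[418.1, 227.5], [396.9, 228.3], [372.8, 231.8]]
[[396.9, 228.3], [372.8, 231.7]]
[(array([265.5781, 228.5781]), np.int32(64))]
```

The head's disc moved about 1.1 px up in the scene view since the release, either a sideways shift or a lift. I'll clear the arm and triangulate with the top view.

Emit:
drive_tool([
  [[0, 4, 0], [0, 0, 0]],
  [[0, 4, 0], [0, 0, 0]],
  [[0, 5, 0], [0, 0, 0]],
  [[0, 5, 0], [0, 0, 0]],
  [[0, 4, 0], [0, 0, 0]],
  [[0, 0, 0], [0, 0, 0]],
])

```text
time: 33.3
eef_pos: [0.518, 0.2576, 0.22]
tcp_rot: [-90.1, 0.1, -106.7]
ft_force: [0.2, 0.4, -0.5]
gripper_width: 0.0341
```

```bash
python3 - <<'E'
from h import *
np.set_printoptions(precision=4,suppress=True,linewidth=200)
t=vision.camera("top")[:,:,::-1];cv2.imwrite("pics/t9.png",t)
s=vision.camera("scene")[:,:,::-1];cv2.imwrite("pics/s9.png",s)
print(proj("top",[[.563,-.104,.1455],[.563,-.104,.108],[.559,-.1015,.1455]]))
g=cv2.cvtColor(t,cv2.COLOR_BGR2GRAY);print("cols 328..356, rows 152..184");print(g[152:184,328:357])
g=cv2.cvtColor(s,cv2.COLOR_BGR2GRAY);print("scene cols 264..286, rows 190..214");print(g[190:214,264:287])
g=cv2.cvtColor(cv2.imread("pics/s6.png"),cv2.COLOR_BGR2GRAY);print("before");print(g[190:214,264:287])
E
```

```text
[[342.8162 168.5392]
 [342.2015 171.9286]
 [341.915  170.0239]]
cols 328..356, rows 152..184
[[107 113  98 115 129 125 130 127 130 131 131  91 118 119 120 121  91 133 129 130 129 130 129 130 129 129 129 129 129]
 [148 139 128 121 115 104 119 101 128 128 131  95 122 118 120 120  99 131 130 129 129 129 129 129 129 128 129 129 129]
 [160 114 109 150 138 131 125 126 108  87 107  97 124 118 120 129 133 131 130 128 129 130 129 129 129 129 129 129 129]
 [159 102 128 128  45  64 125 153 135 129 115  76 126 118 120 123 130 130 130 130 129 129 129 129 130 129 129 129 130]
 [121  79 128  98  49  50  53  46  71 130 110 100 129 120 122 104 117 129 127 130 126 132 131 130 130 129 129 129 129]
 [ 55  43  59  49  52  56  55  52  51  52  47  66 130 121 124 109 118 117 104 120 101 128 126 129 131 130 131 129 130]
 [ 46  51  55  56  56  55  56  54  54  54  49  86 126 121 126  76 117 146 131 124 124 107 101 104 129 125 127 131 131]
 [ 47  54  55  55  57  56  57  55  56  53  47  94 126 121 131  76  44  47  66 125 153 133 124 118 109  91 107 129 127]
 [ 52  56  56  58  57  57  55  56  56  53  46 105 119 1
[... 6705 characters left out ...]
4  63  80  91  92  93 103 136 166]
 [161 118 116 158 169 161 123  70  61  75  68  80  68  65  69  76  87  93  92  92  93 117 156]
 [131  93 123 166 168 149  90  66  55  69  75  80  69  69  78  83  89  98  93  92  88  92 134]
 [ 88  91 136 164 165 147  87  66  46  63  85  90  86  83  83  83  93 109 104 104  99  84 121]
 [ 77 108 150 166 166 145  85  68  51  62  88  97  96  90  81  74  87 127 149 149 138 107 125]
 [ 76 106 149 168 168 149  90  66  66  70  85  92  91  85  75  60  77 135 173 173 165 144 145]
 [ 73  96 144 168 168 162 125  63  64  73  80  85  79  71  60  47  67 127 172 168 156 149 157]
 [ 75  87 131 167 168 166 146  82  51  56  60  64  60  52  46  41  58 119 169 160 136 141 163]]
```

```bash
python3 - <<'E'
from h import *
np.set_printoptions(precision=4,suppress=True)
t=cv2.imread("pics/t9.png");s=cv2.imread("pics/s9.png");b=cv2.imread("pics/s6.png")
print("tri head",tri((274.4,196.05),(342.2,168.9)))
# same ring/pivot + bit outline in upsampled scene: shift of head patch vs nut patch, before->after (subpixel)
A=cv2.cvtColor(b,6).astype(np.float32);B=cv2.cvtColor(s,6).astype(np.float32)
def shift(x,y,w,h):
    p=lambda I:cv2.resize(I[y:y+h,x:x+w],None,fx=10,fy=10,interpolation=cv2.INTER_CUBIC)
    T=cv2.resize(A[y:y+h,x:x+w],None,fx=10,fy=10,interpolation=cv2.INTER_CUBIC)
    S=cv2.resize(B[y-3:y+h+3,x-3:x+w+3],None,fx=10,fy=10,interpolation=cv2.INTER_CUBIC)
    r_=cv2.matchTemplate(S,T,cv2.TM_CCOEFF_NORMED);_,v,_,l=cv2.minMaxLoc(r_);return (l[0]-30)/10,(l[1]-30)/10,round(v,3)
print("head",shift(267,192,16,10),"head bottom",shift(270,202,10,9),"base corner",shift(290,205,28,20),"block",shift(355,220,70,30))
for n in("dome",):
    print("dome",shift(390,290,50,55),"spool",shift(165,262,40,38))
E
```

```text
tri head [ 0.5613 -0.1015  0.1477]
head (0.1, -1.2, 0.989) head bottom (0.2, 0.2, 0.833) base corner (0.1, -0.1, 0.935) block (0.0, 0.0, 1.0)
dome (0.0, 0.0, 1.0) spool (0.0, 0.0, 0.999)
```

Triangulation gives a head top at (0.561, -0.1015, 0.148), so tip ≈ 0.060. The block, dome and spool are unmoved. To be sure the bit hasn't lifted while being clamped, I'll press gently on the head from above with shut fingers.

Emit:
drive_tool([
  [[0.5, -3, 0], [0, 0, 0]],
  [[0.5, -4, 0], [0, 0, 0]],
  [[0.5, -4, 0], [0, 0, 0]],
  [[0.5, -4, 0], [0, 0, 0]],
  [[0.5, -4, 0], [0, 0, 0]],
  [[0.5, -4, 0], [0, 0, 0]],
  [[0.5, -4, 0], [0, 0, 0]],
  [[0.5, -4, 0], [0, 0, 0]],
  [[0.3, -3, 0], [0, 0, 0]],
  [[0, -2, 0], [0, 0, 0]],
  [[0, 0, 0], [0, 0, 0]],
  [[0, 0, 0], [0, 0, 0]],
], jaw=1)

```text
time: 34.6
eef_pos: [0.5616, -0.1094, 0.2203]
tcp_rot: [-90.0, -0.0, -107.3]
ft_force: [0.1, 0.2, -0.2]
gripper_width: -0.0004
```

Emit:
drive_tool([
  [[0, 0.4, -1], [0, 0, 0]],
  [[0, 0, -2], [0, 0, 0]],
  [[0, 0, -2], [0, 0, 0]],
  [[0, 0, -2], [0, 0, 0]],
  [[0, 0, -1], [0, 0, 0]],
  [[0, 0, -0.5], [0, 0, 0]],
  [[0, 0, -0.3], [0, 0, 0]],
  [[0, 0, 0], [0, 0, 0]],
])

```text
time: 35.4
eef_pos: [0.5626, -0.1032, 0.1327]
tcp_rot: [-90.0, 0.0, -107.0]
ft_force: [0.3, 0.2, -0.4]
gripper_width: -0.0002
```

Emit:
drive_tool([
  [[0, 0, -0.1], [0, 0, 0]],
  [[0, 0, -0.1], [0, 0, 0]],
  [[0, 0, -0.1], [0, 0, 0]],
  [[0, 0, -0.1], [0, 0, 0]],
  [[0, 0, -0.1], [0, 0, 0]],
  [[0, 0, -0.1], [0, 0, 0]],
  [[0, 0, 0], [0, 0, 0]],
])

```text
time: 36.1
eef_pos: [0.5622, -0.1034, 0.1262]
tcp_rot: [-90.0, 0.0, -107.1]
ft_force: [-0.3, -0.8, -0.6]
gripper_width: -0.0001
```

Emit:
drive_tool([
  [[0, 0, -0.1], [0, 0, 0]],
  [[0, 0, -0.1], [0, 0, 0]],
  [[0, 0, -0.1], [0, 0, 0]],
  [[0, 0, 0], [0, 0, 0]],
])

```text
time: 36.5
eef_pos: [0.5622, -0.1034, 0.1232]
tcp_rot: [-90.0, 0.0, -107.1]
ft_force: [0.6, 0.1, -0.1]
gripper_width: -0.0002
```

Emit:
drive_tool([
  [[0, 0, -0.1], [0, 0, 0]],
  [[0, 0, -0.1], [0, 0, 0]],
  [[0, 0, 0], [0, 0, 0]],
])

```text
time: 36.8
eef_pos: [0.5622, -0.1034, 0.1212]
tcp_rot: [-90.0, -0.0, -107.1]
ft_force: [0.2, -0.3, -0.0]
gripper_width: 0.0
```

Emit:
drive_tool([
  [[0, 0, -0.1], [0, 0, 0]],
  [[0, 0, 0], [0, 0, 0]],
])

```text
time: 37.0
eef_pos: [0.5623, -0.1034, 0.1203]
tcp_rot: [-90.0, 0.0, -107.1]
ft_force: [-0.2, 0.4, 0.2]
gripper_width: -0.0001
```

Emit:
drive_tool([
  [[0, 0, -0.1], [0, 0, 0]],
  [[0, 0, 0], [0, 0, 0]],
])

```text
time: 37.2
eef_pos: [0.5622, -0.1034, 0.1193]
tcp_rot: [-90.0, 0.0, -107.1]
ft_force: [-0.2, 0.2, -1.4]
gripper_width: -0.0002
```

Emit:
drive_tool([
  [[0, 0, -0.1], [0, 0, 0]],
  [[0, 0, 0], [0, 0, 0]],
])

```text
time: 37.4
eef_pos: [0.5622, -0.1034, 0.1183]
tcp_rot: [-90.0, 0.0, -107.1]
ft_force: [-0.4, -0.7, -0.3]
gripper_width: 0.0001
```

Emit:
drive_tool([
  [[0, 0, -0.1], [0, 0, 0]],
  [[0, 0, 0], [0, 0, 0]],
])

```text
time: 37.6
eef_pos: [0.5622, -0.1034, 0.1172]
tcp_rot: [-90.0, 0.0, -107.1]
ft_force: [0.2, 0.2, 0.1]
gripper_width: -0.0
```

Emit:
drive_tool([
  [[0, 0, -0.1], [0, 0, 0]],
  [[0, 0, 0], [0, 0, 0]],
])

```text
time: 37.8
eef_pos: [0.5622, -0.1034, 0.1162]
tcp_rot: [-90.0, 0.0, -107.1]
ft_force: [-0.2, -0.7, -0.3]
gripper_width: 0.0002
```

Emit:
drive_tool([
  [[0, 0, -0.1], [0, 0, 0]],
  [[0, 0, 0], [0, 0, 0]],
])

```text
time: 38.0
eef_pos: [0.5623, -0.1034, 0.1153]
tcp_rot: [-90.0, 0.0, -107.1]
ft_force: [0.3, -0.9, 0.3]
gripper_width: 0.0001
```

Emit:
drive_tool([
  [[0, 0, -0.1], [0, 0, 0]],
  [[0, 0, 0], [0, 0, 0]],
])

```text
time: 38.2
eef_pos: [0.5625, -0.1034, 0.115]
tcp_rot: [-90.0, 0.0, -107.1]
ft_force: [-1.7, 0.1, 5.0]
gripper_width: -0.0004
```

Emit:
drive_tool([
  [[0, 0, -0.1], [0, 0, 0]],
  [[0, 0, 0], [0, 0, 0]],
])

```text
time: 38.4
eef_pos: [0.5628, -0.1034, 0.1149]
tcp_rot: [-89.9, 0.0, -107.1]
ft_force: [-4.3, 0.4, 12.1]
gripper_width: -0.0002
```

Emit:
drive_tool([
  [[0, 0, -0.1], [0, 0, 0]],
  [[0, 0, 0], [0, 0, 0]],
])

```text
time: 38.6
eef_pos: [0.5631, -0.1034, 0.1148]
tcp_rot: [-89.9, 0.0, -107.1]
ft_force: [-7.7, 1.1, 18.0]
gripper_width: -0.0001
```

Rigid contact at 18 N with under 0.2 mm of give, so the bit is solidly seated. Retreating, then handing in after a final check.

Emit:
drive_tool([
  [[0, 0, 0.5], [0, 0, 0]],
  [[0, 0, 1.5], [0, 0, 0]],
  [[0, 0, 3], [0, 0, 0]],
  [[0, 0, 4], [0, 0, 0]],
  [[0, 0, 3], [0, 0, 0]],
  [[-2, 3, 0], [0, 0, 0]],
  [[-3, 4, 0], [0, 0, 0]],
  [[0, 4, 0], [0, 0, 0]],
  [[0, 4, 0], [0, 0, 0]],
  [[0, 0, 0], [0, 0, 0]],
  [[0, 0, 0], [0, 0, 0]],
])

```text
time: 39.7
eef_pos: [0.5123, 0.0475, 0.2331]
tcp_rot: [-90.0, 0.0, -106.9]
ft_force: [0.2, -1.0, -0.5]
gripper_width: 0.0
```

```bash
python3 - <<'E'
from h import *
st=state();print(st["time"],st["eef_pos"],st["ft_force"])
s=vision.camera("scene")[:,:,::-1]
A=cv2.cvtColor(cv2.imread("pics/s9.png"),6).astype(np.float32);B=cv2.cvtColor(s,6).astype(np.float32)
f=lambda I,x,y,w,h:cv2.resize(I[y:y+h,x:x+w],None,fx=10,fy=10,interpolation=cv2.INTER_CUBIC)
for n,x,y,w,h in(("head",267,192,16,10),("ball+cone",355,215,55,35),("dome",390,290,50,55),("spool",165,262,40,38)):
    _,v,_,l=cv2.minMaxLoc(cv2.matchTemplate(f(B,x-3,y-3,w+6,h+6),f(A,x,y,w,h),5));print(n,(l[0]-30)/10,(l[1]-30)/10,round(v,3))
print(r.close_job())
E
```

```text
39.7 [0.51232221 0.04745828 0.23314196] [ 0.24221261 -0.99451733 -0.52612064]
head 0.0 0.1 0.998
ball+cone 0.0 0.0 1.0
dome 0.0 0.0 1.0
spool 0.0 0.0 0.999
the job is handed in; nothing more can be done
None
```

I moved the straight-headed bit from the block to the collet and pushed it to a rigid stop at about 17 N. I then turned the crank clockwise to about 9.6 N at the peg, let go and handed the job in at 39.7 s. No verdict was reported.

**Seating:** The last check pressed the clamped head with 18 N and it gave less than 0.2 mm. The head then moved no more than 0.1 px in the images. The two cameras together put the head top at about 0.148 m, which makes the shank end about 0.060 m, inside the stop's range.

**Bystanders:** The ball and cone bits, the dome and the spool showed no movement between pictures.

**Checks that disagreed or were unclear:**
- The fingers sat about 30 mm higher than the reported tool height, so the first grasp closed above the head. I corrected for it by watching the images and grip width.
- I never felt the keepers' 3 to 10 N rub on the way in; the force stayed under 2 N until the stop.
- Clamping moved the head about 1.1 px in the scene view. I read it as a 2 to 3 mm sideways shift towards the fixed jaws. A small lift is not fully ruled out, because the clamp itself could have resisted the 18 N press.
- The head's offset from the mouth's centre is roughly 3 to 4 mm by camera, against a limit of 5 mm, and the cameras are only good to about 2 mm.

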